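# Pin the guide arm of a wire dispenser and hold it on its sprung stop

### The arm

A 6-joint arm with a two-finger parallel gripper is mounted at the origin on the work surface. World frame = base frame: x ahead of the robot, y to its left, z up, the work surface at z = 0. Lengths are in m, angles in rad, forces in N, time in s.
With the tool pointing down it reaches from about 0.375 to 0.975 m from the base axis. Payload 3.8 kg.
Tool frame: the origin (TCP) lies between the finger pads; the fingertips stand 17 mm ahead of it and the grasp point (between the pads) lies 2 mm behind it; y points along the fingers, z is the direction in which the jaws open and shut, and the axes are right-handed (so a half turn about y gives the same grasp; the last joint's range is limited). The gripper opens to 85 mm and grips with 20 to 120 N. Pads are 22 mm wide; open, the fingers measure 114 mm over their backs; the gripper's body (76 mm by 85 mm) begins 54 mm behind the grasp point. The pads swing forward as they close: fully open they stand 13 mm farther back than shut.
Start: joints at [1.075, 0.264, 1.604, -0, 1.274, -0.037], TCP at [0.299, 0.605, 0.248] pointing down, gripper open.
Joint ranges: [-2.63, 2.63], [-0.94, 2.18], [0.31, 2.57], [-1.31, 4.45], [0, 2.66], [-2.55, 2.55]. Speed limits (rad/s): [2.57, 2.57, 3.14, 3.14, 3.14, 3.14].

### API

Orientations are given as a rotation vector (axis times angle).
In Python, from workcell import bot, eyes, nets gives the robot as it stands. The module is installed in compiled form; this text tells all that it offers.
- The arm moves only by the tool jog_arm, never from a script. Its arguments are lists of equal length, an entry for each row: "turn": the turn, a rotation vector about the tool's x, y, z in rad, a list of three; "slide": the shift along the tool's x, y, z in mm, a list of three; "grip": the opening in per cent of the stroke, from 0 (shut) to 100 (fully open). A call has 1 to 5 rows; each row shifts and turns the commanded pose from where the row before left it, along the tool's axes as they then stand; what a row does not reach is not made up. A row lasts 1/10 s, in which the tool goes at most 50 mm and 8.59 degrees, less where a joint would pass 70% of its speed; a pose out of reach is approached as far as the arm can. A call with a gripper value outside its range is refused whole. The fingers move at their own pace and stop on an object; "newtons" is the grip in N (left out, the last holds). Time passes only in rows, so rows that do not move let the fingers close. It gives the time, the measured TCP pose, the force and the opening at its end, in the units of the state.
- bot.read_state(): the state, without advancing time (a new reading comes with each control period).
- eyes.read_camera(name): name is "scene" or "top" or "wrist"; returns a dict with "img" (384x512x3 uint8, red, green, blue), "depth" (384x512 float32, m along the optical axis (not along the pixel's ray), 0 where there is no reading), "intrinsics" (3x3 intrinsics, pixels), "position" and "rotation" of the camera in the world. Camera axes: x right, y down, z forward; pixel columns grow to the right and rows downward; lengths in m; the calibration is good to about 2 mm. The wrist camera is an equidistant fisheye: a pixel r from the principal point sees the ray r / f radians off the axis. A picture is of the moment at which its call begins.
- bot.finish_job(): hands the job in, once; it reports no verdict.
Trained networks look in a picture, given as the dict that the camera call returned (one of the last four; its "shot" number tells which), for a name from the list of things; names that differ only in an ending like _2 or _b are one class to them, and where a whole thing is asked for, a point or a joint stands for the part that bears it (a point fixed in the world has none). Each returns a list of dicts, best first, with "conf" (0 to 1); they miss things now and then, are a little off and sometimes report something else, mostly with a low value. They report only what shows in the picture. A call takes as long as a camera call. They do not tell look-alikes from the thing itself.
- nets.search_frame(thing, picture): "xyz" ([x, y, z] in m, in the coordinates of the camera as it stood for that picture, good to about 4 mm: the middle of the surface that is visible of it).
The state is a dict: "time": time; "q": joint angles; "joint_vel": joint speeds; "joint_torque": joint torques, N m; "tool_pos": TCP position; "tcp_rot": TCP orientation; "wrist_force": force on the tool from outside, world axes, zero at the start; "torque": the same for the moment, N m; "width": opening from 0.0 (shut) to 1.0 (fully open).
Only numpy, scipy, OpenCV 4.12 (cv2) and the standard library are available. Lean on these libraries where they do the work, as an engineer would, in place of code of your own. Each camera call takes 0.05 s, during which the arm holds its last target.

### The job

Take the headed pin out of its wooden holder and push it down through the fork and the eye of the loose guide arm on the wire dispenser until its head sits fully home. Then swing the arm against the rubber pad of the sprung stop and keep it pressed there with a steady force of about 10 N (the pad pushed in about half its travel, never right to the end), so that a colleague can fasten it: finish while still holding the arm pressed, with the pin left in place and the other things on the bench left where they are.

Things in the scene. Friction and masses are not known exactly. Their poses are not given: they have to be found in the camera images.
- base: Grey steel base plate of a bench wire dispenser, fixed, 260 x 320 x 8 mm; origin on the bench plane, z up; the plate spans x -110 to +150, y -155 to +165 mm. It carries a fork (hole axis at x -20, y -90 mm), a sprung stop (rubber pad at y +50 mm, 38 mm high, free face at x -28 mm looking to -x, roughly to the robot) and a copper reel (90 mm across, 68 mm high) behind the fork.
- fork_hole (a point): Centre of the mouth of the fork's vertical hole, on the upper lug's top face, 64 mm above the bench; axes as the base. The holes of both lugs and of the guide arm's eye are 12.5 mm across with 2 mm chamfers. Lugs 34 x 34 x 10 mm, at 30-40 and 54-64 mm above the bench; a pillar, also 64 mm high, joins them on the base's -y side.
- guide: Loose aluminium guide arm, about 0.25 kg, lying level, its eye (34 x 34 x 12 mm) between the fork's lugs with the holes aligned. Origin on the eye's axis at the eye's underside, 40 mm above the bench; y runs from the eye along the 18 mm wide bar to the free end, z up. It starts turned 0.25 to 0.55 rad anticlockwise from the base's y axis. Until it is pinned nothing keeps it in the fork.
- blade (a point): Where to push: on the robot-side face of the upright blade at the arm's free end, 140 mm from the eye's axis, opposite the pad; axes as the arm, push along +x. The blade is 12 mm thick, 70 mm long (110 to 180 mm from the eye), 10 to 52 mm above the bench, and glides on two small feet on the base plate (top at 8 mm). Arm parallel to the base's y axis: pad half in; pad first met about 0.1 rad before.
- pin: Steel headed pin, 0.08 kg, standing in the wooden holder at the start. Origin on its axis at the head's underside, z up along the axis. Shank 10 mm diameter, 46 mm long below the origin, the last 6 mm tapering to 3 mm; head: a flange 26 mm diameter and 4 mm thick, then a round grip stem 16 mm diameter from 4 to 34 mm above the origin. Fully home its flange rests on the fork's upper lug, origin at point fork_hole.
- holder: Wooden holder block 60 x 60 x 55 mm with a 14 mm vertical hole through its centre in which the pin stands, flange on the block's top; fixed. Origin under its centre. It stands at the left or the right of the dispenser.
- stop_pad (a point): Round rubber pad 24 mm diameter, 6 mm thick, on the sprung plunger. The point is the centre of its face, 38 mm above the bench; x points into the stop (along the base's +x), the way it is pushed.
- plunger (a joint): How far the sprung stop is pushed in, m: 0 free, 0.028 at its end. The spring gives 0.7 N per mm from zero: 10 N at 0.014.
- spool: Bystander: small loose wire spool, 70 mm diameter, 60 mm tall, pale flanges, grey wire, upright; origin under its centre. It stands on the other side of the dispenser from the holder.
- screwdriver: Bystander: loose screwdriver with a black handle, lying on the bench on the far left.
- drawer: Bystander: loose grey component drawer 130 x 90 x 45 mm, open on top, on the far right; origin under its centre.
Not all that is in view belongs to the job. There is more than one size of the guide; the one meant has the size given above.

How it is judged:
By the outcome, as a careful person would: the job done as asked, in the order asked, and still so for the second after the job is handed in, while the arm keeps its last pose, push and grip.
It also fails if it takes over 72 s, if anything falls off the work surface, if the arm or the gripper's body presses on something with over 40 N, if the wrist force passes 120 N, or if a joint passes its speed limit or range.

## Working session

There is one attempt and no reset: what is moved stays moved. The work goes in short steps, Python scripts to look and compute and a tool call to move; the robot and the scene stay as the last step left them, time stands still between calls to the robot, and variables do not carry over. Pictures are saved under pics/ and viewed, and the job is handed in when it is done.

Besides the shell and the picture viewer there is one more tool, called after "Request:" by a JSON object that holds its "op" and its "data". jog_arm: Moves the arm, as the interface text tells. Its arguments: {"type":"object","properties":{"turn":{"type":"array"},"slide":{"type":"array"},"grip":{"type":"array"},"newtons":{"type":"number"}},"required":["turn","slide","grip"]}

```bash
mkdir -p pics; cat > h.py <<'E'
from workcell import bot, eyes, nets
import numpy as np, cv2
from scipy.spatial.transform import Rotation as R
def save(name,fn):
    d=eyes.read_camera(name); cv2.imwrite('pics/'+fn,d['img'][:,:,::-1]); return d
def w(d,p): 
    Rm=np.array(d['rotation']); 
    if Rm.shape!=(3,3): Rm=R.from_rotvec(Rm).as_matrix()
    return Rm@np.array(p)+np.array(d['position'])
def cloud(d):
    K=d['intrinsics'];z=d['depth'];v,u=np.indices(z.shape)
    P=np.stack([(u-K[0,2])/K[0,0]*z,(v-K[1,2])/K[1,1]*z,z],-1)
    Rm=np.array(d['rotation'])
    if Rm.shape!=(3,3): Rm=R.from_rotvec(Rm).as_matrix()
    return P@Rm.T+np.array(d['position'])
E
python3 - <<'E'
from h import *
np.set_printoptions(precision=4,suppress=True)
print(bot.read_state())
for c in ['scene','top']:
    d=save(c,c+'0.png'); print(c,d['intrinsics'],d['position'],d['rotation'])
    np.savez(c+'0.npz',**{k:d[k] for k in ['img','depth','intrinsics','position','rotation']})
    for t in ['base','fork_hole','guide','blade','pin','holder','stop_pad','spool','screwdriver','drawer']:
        try:
            for r in nets.search_frame(t,d)[:3]: print(t,round(r['conf'],2),w(d,r['xyz']))
        except Exception as e: print(t,e)
E
```

```text
{'time': 0.0, 'q': array([ 1.0751,  0.2648,  1.6054,  0.    ,  1.2737, -0.0369]), 'joint_vel': array([ 0.0002, -0.0008, -0.0007,  0.0002,  0.0012,  0.0005]), 'joint_torque': array([  0.0002, -51.5097, -36.7319,  -0.0001,   0.0127,   0.    ]), 'tool_pos': array([0.2986, 0.6046, 0.2469]), 'tcp_rot': array([-1.5429,  0.3604, -0.3594]), 'wrist_force': array([ 0.2674,  0.2249, -0.0269]), 'torque': array([ 0.0029, -0.0365, -0.0323]), 'width': 0.9994325958722136}
scene [[387.3083   0.     252.9822]
 [  0.     387.3083 200.1468]
 [  0.       0.       1.    ]] [ 1.1686 -0.4369  0.7068] [-2.0261 -1.0604  0.5325]
base 0.89 [0.633  0.032  0.0097]
fork_hole 0.75 [0.6327 0.0327 0.0076]
guide 0.72 [ 0.2413 -0.2988  0.0237]
guide 0.6 [0.5742 0.573  0.0207]
guide 0.59 [0.5388 0.057  0.0553]
blade 0.89 [0.5318 0.0585 0.0486]
blade 0.63 [0.5761 0.5724 0.0223]
blade 0.57 [ 0.2385 -0.3016  0.0263]
pin 0.4 [ 0.476  -0.2887  0.0736]
holder 0.6 [ 0.4917 -0.2951  0.0475]
stop_pad 0.61 [0.6321 0.0344 0.0103]
spool 0.66 [0.4293 0.3434 0.0424]
screwdriver 0.93 [0.6569 0.3388 0.017 ]
drawer 0.61 [ 0.6776 -0.3504  0.0125]
top [[484.9935   0.     256.1865]
 [  0.     484.9935 194.0917]
 [  0.       0.       1.    ]] [0.292  0.047  1.6324] [-2.1786  2.1296 -0.1474]
base 0.89 [0.601  0.0744 0.0092]
fork_hole 0.79 [0.6013 0.0776 0.0043]
guide 0.79 [ 0.1903 -0.3203  0.0183]
guide 0.69 [0.5371 0.0484 0.0525]
guide 0.57 [0.5605 0.603  0.0197]
blade 0.7 [ 0.1874 -0.3224  0.0218]
blade 0.68 [0.5651 0.6006 0.0227]
holder 0.8 [ 0.4671 -0.2802  0.0547]
stop_pad 0.41 [ 0.4668 -0.28    0.0497]
spool 0.61 [0.4171 0.3554 0.0612]
screwdriver 0.81 [0.6427 0.3389 0.0198]
screwdriver 0.24 [0.5388 0.0498 0.0538]
drawer 0.58 [ 0.6761 -0.3579  0.0007]
```

View pics/scene0.png

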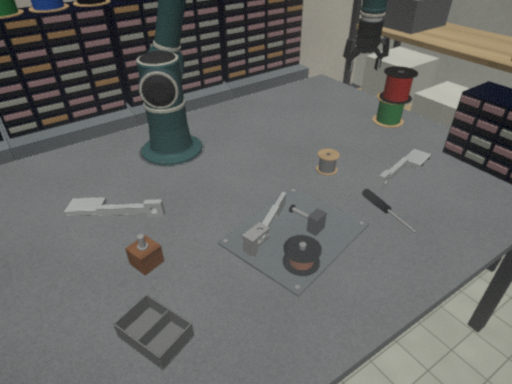

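View pics/top0.png

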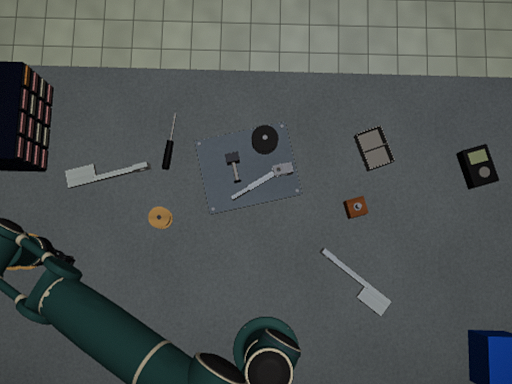

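```bash
python3 - <<'E'
from h import *
for c,(x0,x1,y0,y1) in {'top':(185,375,110,225),'scene':(115,375,180,290)}.items():
    im=cv2.imread(f'pics/{c}0.png')[y0:y1,x0:x1]
    s=min(800/(x1-x0),600/(y1-y0)); cv2.imwrite(f'pics/{c}0z.png',cv2.resize(im,None,fx=s,fy=s,interpolation=cv2.INTER_CUBIC)); print(s)
d=dict(np.load('top0.npz')); P=cloud(d); 
np.set_printoptions(precision=3,suppress=True,linewidth=200)
print((P[155:205:2,225:300:3,2]*1000).astype(int))
print((P[196:220:2,340:372:2,2]*1000).astype(int))
m=np.median(P[215:225,230:300,2]); print('table',m)
E
```

```text
4.2105263157894735
3.076923076923077
[[  61   54   66   55   50    7    5    7    6    4    9   14   14    8    8    3    8    7    9    6    9    6    0    4   -2]
 [   3   57   66   65   61    3    0    9    6    6   23    7    9    3   14    9   12   12    9    6    8    7   11    0   -4]
 [   3   56   59   65   64    2    2   10    3    4    8    0    6   13   13    8   10    5    6   11   13    7    8    1    6]
 [  10   56 1632   60   55   13    1    4    5   11    7    6   13    3    1    7    3    6    0   10   10    2    2    8    1]
 [  -2   52   32   44   13    9   11    4    8    3    4    5   10    6   -1    6    3    8    7    7   63   73   70   13    0]
 [  13   17    8   43    4 1632    8    6    3    6    3   10    6   11    6    0    5   64   66   65   62   62   60    4   -3]
 [   3    0    9   38    5    9    6    4    4    9    4    7    8   11    4    6   70   55   60   65   66   66   63    5   -6]
 [  10    8    4   36    0    2    0    7    7   10    9   10   11    6   10    9   67   65   43   63   66   62   63   12    0]
 [   8    0    5   44    1    4    7   
[... 2271 characters left out ...]

 [  4   1   0   2  54  53  54  54  54  56  52  52  54  -4   1  -3]
 [ -1   1  23  47  50  52  48  49  54  54  53  48  51  -2   6  -2]
 [ -4  -3  11  42  57  56  55  45  59  83  92  53  50  -4   1   1]
 [  2  -4   0  29  55  48  53  52  76  94  95  52  57  50   5   0]
 [  0  -5  -5  30  61  56  56  54  57  75  59  55  54  51  -3  -3]
 [ -2 -11  -1  14  47  59  51  61  56  53  53  56  55  54  -3  -6]
 [  0   4   1  10  38  56  51  54  55  54  48  50  52  56  54   0]
 [  6   1  -2  -2  24  51  54  53  47  50  49  55  57  30  -1  -2]
 [  1   0   1  -2  10  46  51  51  53  47  -1   1   4   1  -1   5]
 [  0  -4   0   4   7  41  -1  -2  -6  13   2   0  -3   2  -1   3]]
table -5.447051547480264e-05
```

View pics/top0z.png

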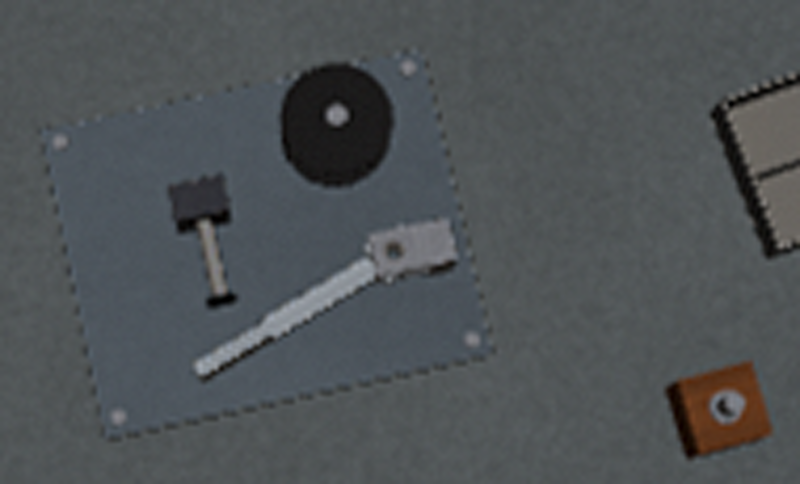

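View pics/scene0z.png

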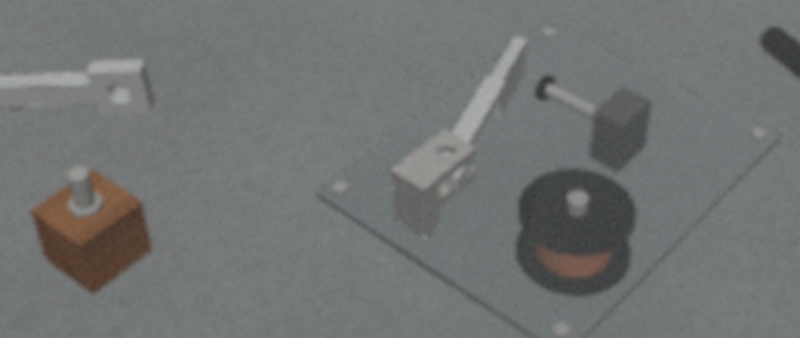

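```bash
cat >> h.py <<'E'
def Rm_(d):
    M=np.array(d['rotation']); return M if M.shape==(3,3) else R.from_rotvec(M).as_matrix()
def atz(d,u,v,z):
    K=d['intrinsics'];r=Rm_(d)@np.array([(u-K[0,2])/K[0,0],(v-K[1,2])/K[1,1],1]);p=np.array(d['position']);return p+r*(z-p[2])/r[2]
E
python3 - <<'E'
from h import *
np.set_printoptions(precision=4,suppress=True)
d=dict(np.load('top0.npz')); s=dict(np.load('scene0.npz'))
f=lambda x,y,z:atz(d,x/4.2105-.5+.5/4.21+185,y/4.2105-.5+.12+110,z)
g=lambda x,y,z:atz(s,x/3.0769-.34+115,y/3.0769-.34+180,z)
c=[f(*a,.008) for a in [(44,128),(425,50),(494,352),(108,438)]]
for x in c: print(x)
ctr=np.mean(c,0); print('ctr',ctr, [np.linalg.norm(c[i]-c[(i+1)%4]) for i in range(4)])
# base axes: y from c1->c0 (robot left=+y) ; x from c3->c0
yv=(c[0]-c[1])+(c[3]-c[2]); xv=(c[0]-c[3])+(c[1]-c[2])
a1=np.arctan2(-yv[0],yv[1]); a2=np.arctan2(xv[1],xv[0]); print('yaw',a1,a2)
a=(a1*320+a2*260)/580; M=np.array([[np.cos(a),-np.sin(a)],[np.sin(a),np.cos(a)]])
o=ctr[:2]-M@[.02,.005]; print('origin',o,'fork',o+M@[-.02,-.09],'pad',o+M@[-.028,.05])
print('hole top',f(395,250,.064),'scene',g(447,150,.064))
sc=[g(*q,.008) for q in [(60,141)]]
print('screws top',[f(*q,.008)[:2] for q in [(61,141),(408,67),(473,340),(119,416)]])
print('screws scene',[g(*q,.008)[:2] for q in [(759,132),(561,328),(340,186),(549,31)]])
print('blade tip',f(202,370,.052),'pad',f(220,300,.045))
print('pin stem top scene',g(80,173,.089),'flange top',f(730,407,.06),g(85,205,.059))
h=[f(*q,.055) for q in [(668,384),(752,364),(772,435),(690,457)]]
E
```

```text
[0.6916 0.2573 0.008 ]
[ 0.7643 -0.052   0.008 ]
[ 0.516 -0.111  0.008]
[0.4396 0.1963 0.008 ]
ctr [0.6029 0.0726 0.008 ] [np.float64(0.31773057014162015), np.float64(0.25528889474234606), np.float64(0.3167144002665304), np.float64(0.2592133583186514)]
yaw 0.2372840828623045 0.23523365620887274
origin [0.5846 0.0631] fork [ 0.5862 -0.0291] pad [0.5457 0.1051]
hole top [ 0.5868 -0.0275  0.064 ] scene [ 0.5865 -0.0254  0.064 ]
screws top [array([0.6811, 0.243 ]), array([ 0.7497, -0.0383]), array([ 0.5253, -0.0941]), array([0.4574, 0.1882])]
screws scene [array([0.6753, 0.2499]), array([ 0.745 , -0.0339]), array([ 0.5207, -0.0896]), array([0.4508, 0.1938])]
blade tip [0.4905 0.1209 0.052 ] pad [0.5472 0.1087 0.045 ]
pin stem top scene [ 0.4701 -0.2841  0.089 ] flange top [ 0.47   -0.2894  0.06  ] [ 0.4728 -0.287   0.059 ]
```

```bash
cat >> h.py <<'E'
def go(tgt,Rt=None):
    s=bot.read_state(); R0=R.from_rotvec(s['tcp_rot'])
    d=R0.inv().apply(np.array(tgt)-s['tool_pos'])*1000
    print('slide',d.round(1),'n',np.linalg.norm(d)/50)
    if Rt is not None: print('turn',(R0.inv()*Rt).as_rotvec().round(3))
def st():
    s=bot.read_state(); print(s['time'],s['tool_pos'].round(4),R.from_rotvec(s['tcp_rot']).as_matrix().round(3).tolist(),s['wrist_force'].round(2),round(s['width'],3))
def Rdown(a): # tool y down, tool x at yaw a in world
    x=[np.cos(a),np.sin(a),0];y=[0,0,-1];return R.from_matrix(np.stack([x,y,np.cross(x,y)],1))
E
python3 - <<'E'
from h import *
st()
for a in [.237,.237+np.pi]: go([.471,-.287,.16],Rdown(a))
E
```

```text
1.1 [0.2989 0.6052 0.2483] [[0.897, -0.0, 0.443], [-0.443, -0.0, 0.897], [-0.0, -1.0, -0.0]] [-0.1   0.37  0.21] 1.001
slide [ 549.4   88.3 -723.7] n 18.25791822187486
turn [ 0.    -0.696 -0.   ]
slide [ 549.4   88.3 -723.7] n 18.25791822187486
turn [0.    2.446 0.   ]
```

```bash
python3 - <<'E'
from h import *
s=bot.read_state(); R0=R.from_rotvec(s['tcp_rot']); p=s['tool_pos']
for t in [[.52,.2,.25],[.471,-.287,.25]]:
    t=np.array(t); d=R0.inv().apply(t-p)*1000; n=np.ceil(np.linalg.norm(d)/48); print(d.round(1),n,(d/n).round(1)); p=t
E
```

```text
[ 377.7   -1.7 -265.4] 10.0 [ 37.8  -0.2 -26.5]
[ 171.7    0.  -458.3] 11.0 [ 15.6   0.  -41.7]
```

Request:
{"op": "jog_arm", "data": {"turn": [[0, 0, 0], [0, 0, 0], [0, 0, 0], [0, 0, 0], [0, 0, 0]], "slide": [[37.8, 0, -26.5], [37.8, 0, -26.5], [37.8, 0, -26.5], [37.8, 0, -26.5], [37.8, 0, -26.5]], "grip": [100, 100, 100, 100, 100]}}

```text
time: 1.6
tool_pos: [0.4103, 0.4011, 0.2485]
tcp_rot: [-1.54, 0.359, -0.36]
wrist_force: [0.9, -0.0, 0.5]
width: 1.0
```

Request:
{"op": "jog_arm", "data": {"turn": [[0, 0, 0], [0, 0, 0], [0, 0, 0], [0, 0, 0], [0, 0, 0]], "slide": [[37.8, 0, -26.5], [37.8, 0, -26.5], [37.8, 0, -26.5], [37.8, 0, -26.5], [37.8, 0, -26.5]], "grip": [100, 100, 100, 100, 100]}}

```text
time: 2.1
tool_pos: [0.5212, 0.1985, 0.2487]
tcp_rot: [-1.54, 0.359, -0.36]
wrist_force: [0.5, -0.4, -0.6]
width: 0.997
```

Request:
{"op": "jog_arm", "data": {"turn": [[0, 0.148, 0], [0, 0.148, 0], [0, 0.148, 0], [0, 0.148, 0], [0, 0.148, 0]], "slide": [[0, 0, 0], [0, 0, 0], [0, 0, 0], [0, 0, 0], [0, 0, 0]], "grip": [100, 100, 100, 100, 100]}}

```text
time: 2.6
tool_pos: [0.5206, 0.2, 0.2484]
tcp_rot: [-1.36, 0.936, -0.936]
wrist_force: [-0.6, 0.2, -0.3]
width: 1.001
```

Request:
{"op": "jog_arm", "data": {"turn": [[0, 0.148, 0], [0, 0.148, 0], [0, 0.148, 0], [0, 0.148, 0], [0, 0.148, 0]], "slide": [[0, 0, 0], [0, 0, 0], [0, 0, 0], [0, 0, 0], [0, 0, 0]], "grip": [100, 100, 100, 100, 100]}}

```text
time: 3.1
tool_pos: [0.5205, 0.2002, 0.2484]
tcp_rot: [-1.008, 1.479, -1.479]
wrist_force: [-0.2, 0.6, 0.9]
width: 0.999
```

Request:
{"op": "jog_arm", "data": {"turn": [[0, 0.148, 0], [0, 0.148, 0], [0, 0.148, 0], [0, 0.148, 0], [0, 0.148, 0]], "slide": [[0, 0, 0], [0, 0, 0], [0, 0, 0], [0, 0, 0], [0, 0, 0]], "grip": [100, 100, 100, 100, 100]}}

```text
time: 3.6
tool_pos: [0.5205, 0.2002, 0.2484]
tcp_rot: [-0.457, 1.968, -1.968]
wrist_force: [0.1, 0.5, -0.1]
width: 0.999
```

```bash
python3 - <<'E'
from h import *
st();print(bot.read_state()['q'].round(3)); go([.471,-.287,.25],Rdown(.237-np.pi)); go([.571,-.037,.25],Rdown(.237-np.pi))
d=save('wrist','w1.png'); print(d['intrinsics'],d['position'],Rm_(d).round(3))
E
```

```text
3.6 [0.5205 0.2002 0.2484] [[-0.898, 0.0, 0.441], [-0.441, 0.0, -0.898], [-0.0, -1.0, 0.0]] [ 0.08  0.51 -0.06] 0.999
[ 0.323  0.042  1.857 -0.     1.242  1.437]
slide [259.3  -1.6 415.5] n 9.794408651103076
turn [-0.    0.22 -0.  ]
slide [ 59.3  -1.6 235.2] n 4.850602977499952
turn [-0.    0.22 -0.  ]
[[297.31863964   0.         263.73168328]
 [  0.         297.31863964 184.00982692]
 [  0.           0.           1.        ]] [0.58277373 0.23200249 0.37396842] [[ 0.441 -0.864 -0.243]
 [-0.897 -0.425 -0.12 ]
 [ 0.     0.271 -0.963]]
```

View pics/w1.png

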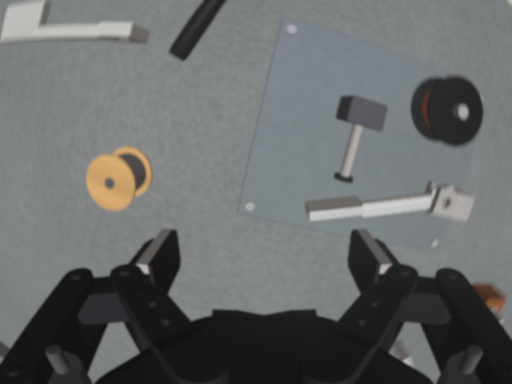

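Request:
{"op": "jog_arm", "data": {"turn": [[0, 0.11, 0], [0, 0.11, 0], [0, 0, 0]], "slide": [[0, 0, 0], [0, 0, 0], [0, 0, 0]], "grip": [100, 100, 100]}}

```text
time: 3.95
tool_pos: [0.5205, 0.2002, 0.2484]
tcp_rot: [-0.257, 2.091, -2.091]
wrist_force: [0.1, 0.0, -0.3]
width: 1.002
```

```bash
python3 - <<'E'
from h import *
st();go([.471,-.287,.25],Rdown(.237-np.pi)); go([.53,-.04,.25],Rdown(.237-np.pi))
E
```

```text
3.95 [0.5205 0.2002 0.2484] [[-0.97, 0.0, 0.242], [-0.242, 0.0, -0.97], [-0.0, -1.0, -0.0]] [ 0.15  0.05 -0.28] 1.002
slide [166.1  -1.6 460.7] n 9.793675976932075
turn [ 0.     0.008 -0.   ]
slide [ 49.   -1.6 235.3] n 4.807346761735722
turn [ 0.     0.008 -0.   ]
```

Request:
{"op": "jog_arm", "data": {"turn": [[0, 0, 0], [0, 0, 0], [0, 0, 0], [0, 0, 0], [0, 0, 0]], "slide": [[10, 0, 47], [10, 0, 47], [10, 0, 47], [10, 0, 47], [10, 0, 47]], "grip": [100, 100, 100, 100, 100]}}

```text
time: 4.45
tool_pos: [0.5283, -0.0417, 0.2486]
tcp_rot: [-0.26, 2.089, -2.089]
wrist_force: [1.3, -0.3, 0.3]
width: 1.0
```

Request:
{"op": "jog_arm", "data": {"turn": [[0, 0, 0]], "slide": [[0, 0, 0]], "grip": [100]}}

```text
time: 4.55
tool_pos: [0.5285, -0.0452, 0.2486]
tcp_rot: [-0.253, 2.09, -2.096]
wrist_force: [0.3, 0.2, 0.3]
width: 1.0
```

```bash
python3 - <<'E'
from h import *
np.set_printoptions(precision=4,suppress=True)
st()
d=save('wrist','w2.png'); np.savez('w2.npz',**{k:d[k] for k in ['img','depth','intrinsics','position','rotation']})
for t in ['fork_hole','guide','blade','pin','holder']:
    for r in nets.search_frame(t,d)[:2]: print(t,round(r['conf'],2),w(d,r['xyz']))
E
```

```text
4.55 [ 0.5285 -0.0452  0.2486] [[-0.971, 0.001, 0.239], [-0.239, -0.003, -0.971], [0.0, -1.0, 0.003]] [0.3  0.19 0.26] 1.0
fork_hole 0.61 [0.6037 0.0588 0.0073]
fork_hole 0.47 [0.547  0.0398 0.0503]
guide 0.7 [0.5472 0.0416 0.0504]
guide 0.57 [ 0.331  -0.1786  0.018 ]
blade 0.84 [ 0.3287 -0.181   0.0119]
blade 0.77 [0.5477 0.0419 0.0489]
pin 0.85 [ 0.4757 -0.277   0.0675]
pin 0.33 [0.4309 0.3314 0.0257]
holder 0.67 [ 0.4882 -0.2655  0.0508]
holder 0.52 [0.5443 0.0421 0.0492]
```

View pics/w2.png

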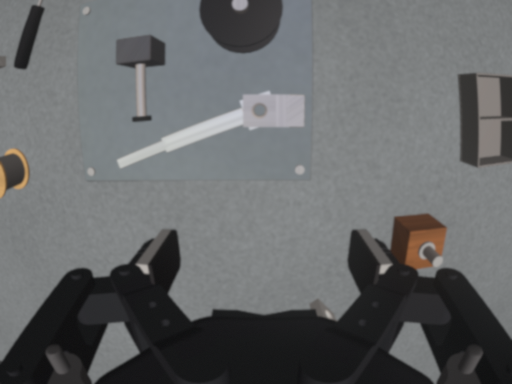

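```bash
cat >> h.py <<'E'
def fz(d,u,v,z):
    K=d['intrinsics'];x=u-K[0,2];y=v-K[1,2];r=np.hypot(x,y);t=r/K[0,0]
    ray=np.array([x/r*np.sin(t),y/r*np.sin(t),np.cos(t)]) if r>0 else np.array([0,0,1.])
    ray=Rm_(d)@ray;p=np.array(d['position']);return p+ray*(z-p[2])/ray[2]
def zoom(fn,x0,y0,x1,y1,out):
    im=cv2.imread('pics/'+fn)[y0:y1,x0:x1];s=min(800/(x1-x0),600/(y1-y0));cv2.imwrite('pics/'+out,cv2.resize(im,None,fx=s,fy=s,interpolation=cv2.INTER_CUBIC));print('scale',s)
E
python3 - <<'E'
from h import *
zoom('w2.png',70,0,320,187,'w2a.png'); zoom('w2.png',380,205,460,265,'w2b.png')
E
```

```text
scale 3.2
scale 10.0
```

View pics/w2a.png

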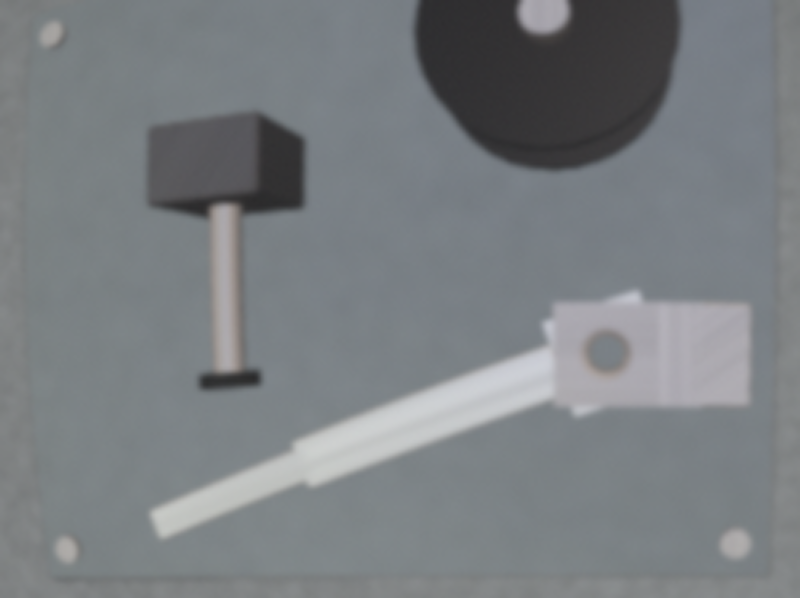

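View pics/w2b.png

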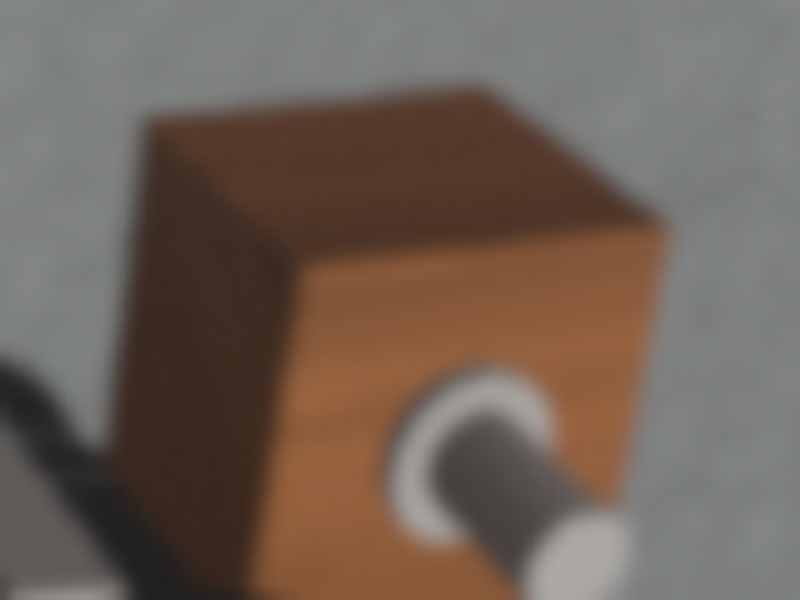

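```bash
python3 - <<'E'
from h import *
np.set_printoptions(precision=4,suppress=True)
d=dict(np.load('w2.npz'))
f=lambda x,y,z:fz(d,(x+.5)/3.2-.5+70,(y+.5)/3.2-.5,z)
g=lambda x,y,z:fz(d,(x+.5)/10-.5+380,(y+.5)/10-.5+205,z)
h=f(606,352,.064);print('hole',h)
lug=[f(*q,.064) for q in [(553,303),(750,303),(750,405),(553,408)]]
for l in lug: print(l[:2])
e=lug[1]-lug[0];print('lug yaw',np.arctan2(e[0],-e[1]),np.linalg.norm(e))
sc=[f(*q,.009)[:2] for q in [(52,34),(66,549),(735,544)]];print(sc)
a=sc[1]-sc[2]; print('yaw',np.arctan2(-a[0],a[1]),np.linalg.norm(a)); b=sc[0]-sc[1]; print(np.arctan2(b[1],b[0]),np.linalg.norm(b))
tip=f(156,525,.052);v=tip-h;print('tip',tip,np.arctan2(-v[0],v[1]),np.linalg.norm(v))
print('pad',f(230,380,.05))
print('pin: stemtop',g(578,560,.089),'flange',g(472,462,.059))
E
```

```text
hole [ 0.5875 -0.0248  0.064 ]
[ 0.599  -0.0044]
[ 0.6147 -0.066 ]
[ 0.5822 -0.0745]
[ 0.5656 -0.0124]
lug yaw 0.2481100680513109 0.06355892343771946
[array([0.6801, 0.2464]), array([0.4557, 0.1916]), array([ 0.5253, -0.0917])]
yaw 0.24076168128362693 0.2917811279018466
0.23941887326725497 0.23097299570230645
tip [0.4909 0.1259 0.052 ] 0.5698006261180797 0.17944443121473977
pad [0.5497 0.1049 0.05  ]
pin: stemtop [ 0.4726 -0.2846  0.089 ] flange [ 0.4714 -0.2851  0.059 ]
```

```bash
python3 - <<'E'
from h import *
go([.472,-.286,.17])
E
```

```text
slide [115.   78.1 226.3] n 5.311732417455906
```

Request:
{"op": "jog_arm", "data": {"turn": [[0, 0, 0], [0, 0, 0], [0, 0, 0], [0, 0, 0], [0, 0, 0]], "slide": [[20, 10, 41], [20, 10, 41], [22, 10, 42], [22, 10, 42], [21, 10, 42]], "grip": [100, 100, 100, 100, 100]}}

```text
time: 5.35
tool_pos: [0.4767, -0.2672, 0.1981]
tcp_rot: [-0.258, 2.09, -2.09]
wrist_force: [1.8, -0.3, -0.2]
width: 1.0
```

Request:
{"op": "jog_arm", "data": {"turn": [[0, 0, 0], [0, 0, 0]], "slide": [[10, 10, 18], [0, 10, 0]], "grip": [75, 75]}}

```text
time: 5.55
tool_pos: [0.4712, -0.2884, 0.178]
tcp_rot: [-0.254, 2.092, -2.094]
wrist_force: [0.7, 0.5, -0.4]
width: 0.751
```

```bash
python3 - <<'E'
from h import *
np.set_printoptions(precision=4,suppress=True)
d=save('wrist','w3.png'); np.savez('w3.npz',**{k:d[k] for k in ['img','depth','intrinsics','position','rotation']})
for t in ['pin','holder']:
    for r in nets.search_frame(t,d)[:2]: print(t,round(r['conf'],2),w(d,r['xyz']))
st(); go([.472,-.286,.17])
E
```

```text
pin 0.72 [ 0.4773 -0.2827  0.0746]
pin 0.3 [0.5599 0.0147 0.0533]
holder 0.71 [ 0.4825 -0.2835  0.0553]
5.7 [ 0.4711 -0.2851  0.1773] [[-0.97, -0.002, 0.242], [-0.242, 0.002, -0.97], [0.001, -1.0, -0.002]] [-0.03  0.52  0.73] 0.751
slide [-0.7  7.2  1.1] n 0.14727559699678874
```

View pics/w3.png

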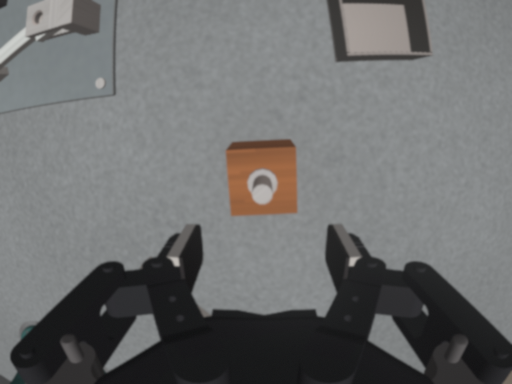

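```bash
python3 - <<'E'
from h import *
np.set_printoptions(precision=4,suppress=True)
d=dict(np.load('w3.npz'));zoom('w3.png',215,130,315,205+0,'w3a.png')
print(fz(d,262,193.5,.089),fz(d,262,183,.059)); h=[fz(d,*q,.055) for q in [(228,152),(297,149),(297.5,212),(231,215.5)]]; print(h,np.mean(h,0))
E
```

```text
scale 8.0
[ 0.4724 -0.2855  0.089 ] [ 0.4723 -0.2854  0.059 ]
[array([ 0.4908, -0.2511,  0.055 ]), array([ 0.5074, -0.3073,  0.055 ]), array([ 0.4526, -0.3231,  0.055 ]), array([ 0.4349, -0.2657,  0.055 ])] [ 0.4714 -0.2868  0.055 ]
```

View pics/w3a.png

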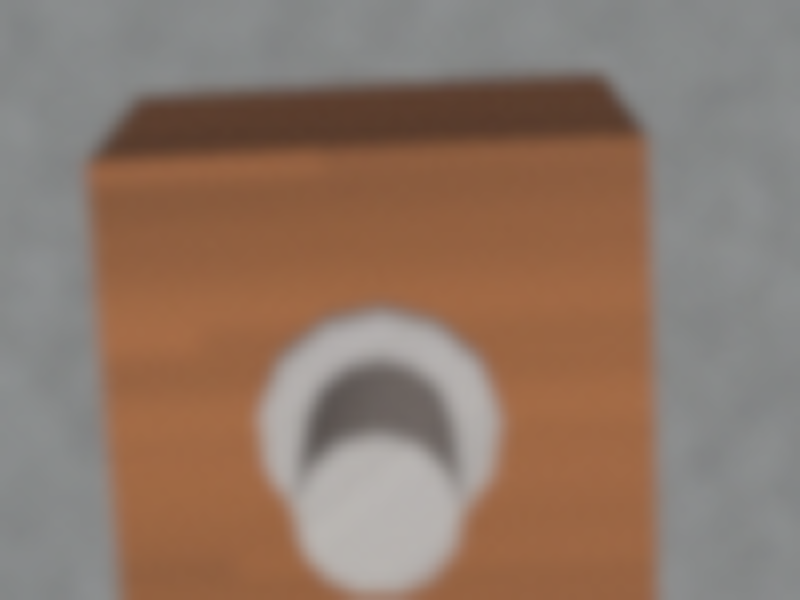

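Request:
{"op": "jog_arm", "data": {"turn": [[0, 0, 0], [0, 0, 0], [0, 0, 0], [0, 0, 0]], "slide": [[-1, 38, 0.6], [0, 38, 0], [0, 20, 0], [0, 0, 0]], "grip": [75, 75, 75, 75]}}

```text
time: 6.1
tool_pos: [0.4706, -0.2839, 0.0793]
tcp_rot: [-0.264, 2.098, -2.088]
wrist_force: [-0.8, 0.8, -0.6]
width: 0.747
```

Request:
{"op": "jog_arm", "data": {"turn": [[0, 0, 0], [0, 0, 0], [0, 0, 0], [0, 0, 0], [0, 0, 0]], "slide": [[0, 0, 0], [0, 0, 0], [0, 0, 0], [0, 0, 0], [0, 0, 0]], "grip": [0, 0, 0, 0, 0], "newtons": 60}}

```text
time: 6.6
tool_pos: [0.4738, -0.288, 0.0845]
tcp_rot: [-0.251, 2.089, -2.093]
wrist_force: [-0.1, 1.6, 6.5]
width: 0.162
```

```bash
python3 - <<'E'
from h import *
d=save('wrist','w4.png');st()
E
```

```text
6.65 [ 0.4738 -0.288   0.0845] [[-0.971, 0.003, 0.24], [-0.24, -0.002, -0.971], [-0.003, -1.0, 0.002]] [-0.06  1.61  6.04] 0.165
```

View pics/w4.png

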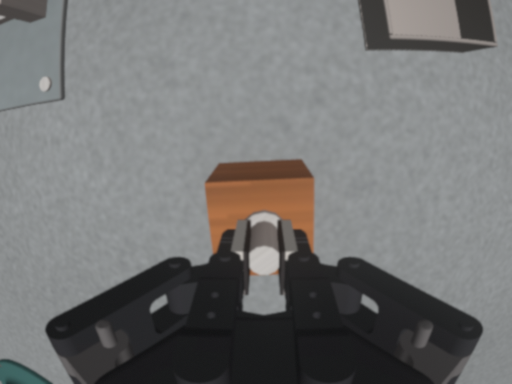

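Request:
{"op": "jog_arm", "data": {"turn": [[0, 0, 0], [0, 0, 0], [0, 0, 0], [0, 0, 0], [0, 0, 0]], "slide": [[0, -10, 0], [0, -20, 0], [0, -35, 0], [0, -40, 0], [0, 0, 0]], "grip": [0, 0, 0, 0, 0]}}

```text
time: 7.15
tool_pos: [0.4758, -0.2899, 0.1947]
tcp_rot: [-0.245, 2.08, -2.097]
wrist_force: [0.8, -1.0, 0.2]
width: 0.159
```

```bash
python3 - <<'E'
from h import *
d=save('wrist','w5.png');st();go([.587,-.0255,.19],Rdown(.241-np.pi))
for n in ['scene','top']:
    d=save(n,n+'5.png');np.savez(n+'5.npz',**{k:d[k] for k in ['img','depth','intrinsics','position','rotation']})
zoom('w5.png',214,195,314,270,'w5z.png')
E
```

```text
7.2 [ 0.4744 -0.289   0.1917] [[-0.971, 0.007, 0.24], [-0.24, -0.005, -0.971], [-0.005, -1.0, 0.006]] [-0.38 -0.59 -2.13] 0.165
slide [-172.6    1.3 -228.7] n 5.730572272052594
turn [-0.006  0.002 -0.005]
scale 8.0
```

View pics/w5z.png

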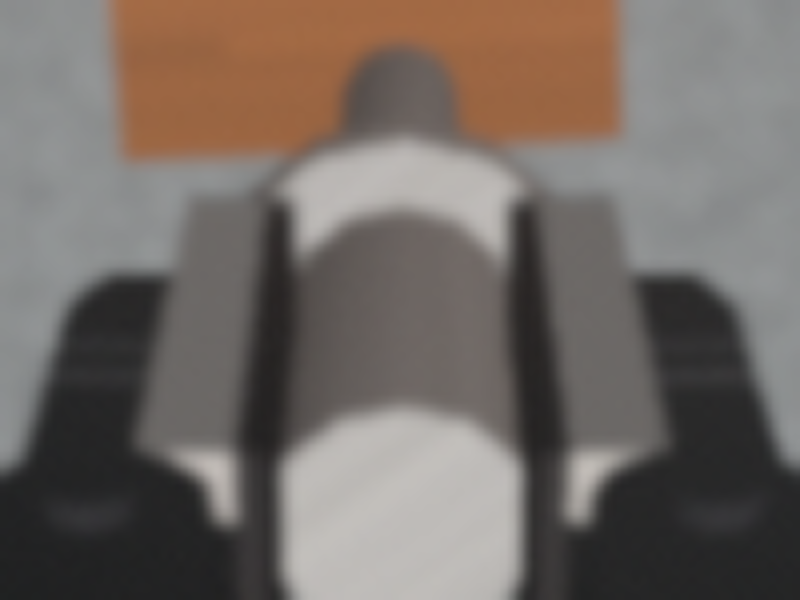

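View pics/scene5.png

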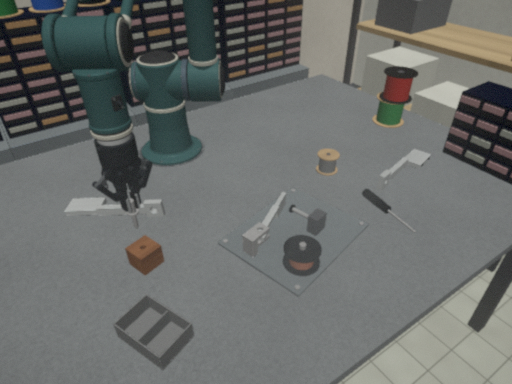

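```bash
python3 - <<'E'
from h import *
np.set_printoptions(precision=4,suppress=True)
st()
d=eyes.read_camera('wrist');cv2.imwrite('pics/w6.png',d['img'][:,:,::-1])
s=bot.read_state();R0=R.from_rotvec(s['tcp_rot'])
for z in [.0045]:
    p=fz(d,264.2,258.7,s['tool_pos'][2]+z);print('top in tool mm',R0.inv().apply(p-s['tool_pos'])*1000)
    # flange top center z -30 ; flange ellipse far edge at (402,135)-> pixel
    p=fz(d,264.2,195+135/8,s['tool_pos'][2]+z-.030);print('flange far edge top',R0.inv().apply(p-s['tool_pos'])*1000)
    for zz in (.064+.0,):
        p=fz(d,264,195+45/8,s['tool_pos'][2]+z-.080+.006);print('shank end(approx, at taper)',R0.inv().apply(p-s['tool_pos'])*1000)
s5=dict(np.load('scene5.npz'));print(nets.search_frame('pin',d)[:1])
zoom('scene5.png',90,170,170,230,'scene5z.png')
E
```

```text
7.3 [ 0.4718 -0.2872  0.1873] [[-0.971, -0.0, 0.24], [-0.24, -0.0, -0.971], [0.0, -1.0, -0.0]] [ 0.31  0.48 -0.81] 0.161
top in tool mm [ 0.7224 -4.4981 -0.5371]
flange far edge top [-11.4935  25.4831  -0.4548]
shank end(approx, at taper) [-2.9923 69.4963 -0.4502]
[{'xyz': [0.0006, 0.0294, 0.1403], 'conf': 0.97}]
scale 10.0
```

View pics/scene5z.png

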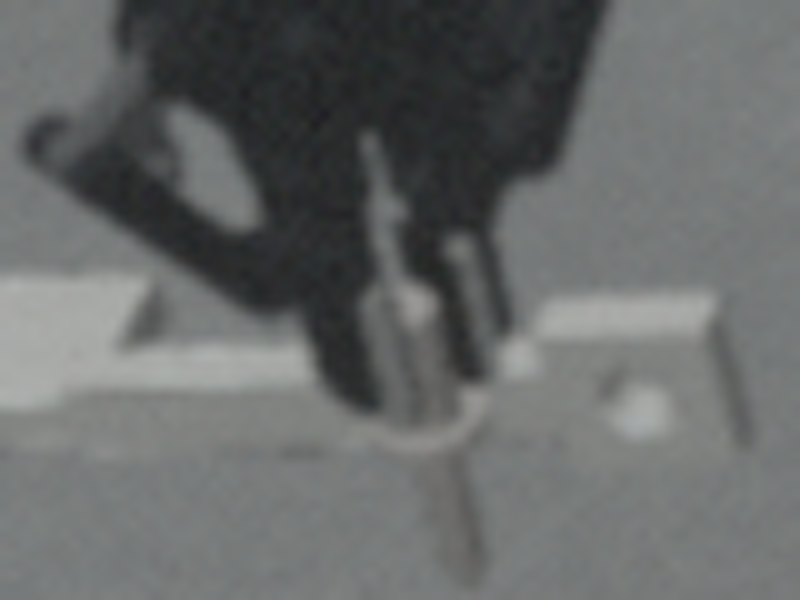

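```bash
python3 - <<'E'
from h import *
st();go([.588,-.0257,.18])
E
```

```text
7.4 [ 0.471  -0.2866  0.1855] [[-0.971, -0.003, 0.24], [-0.24, 0.002, -0.971], [0.002, -1.0, -0.002]] [ 0.4   0.48 -1.98] 0.158
slide [-176.3    5.7 -225.1] n 5.7193531750769795
```

Request:
{"op": "jog_arm", "data": {"turn": [[0, 0, 0], [0, 0, 0], [0, 0, 0], [0, 0, 0], [0, 0, 0]], "slide": [[-20, 0, -25], [-35, 0, -45], [-35, 0, -45], [-35, 0, -45], [-30, 0, -40]], "grip": [0, 0, 0, 0, 0]}}

```text
time: 7.9
tool_pos: [0.5654, -0.0732, 0.1853]
tcp_rot: [-0.258, 2.095, -2.093]
wrist_force: [-0.3, -0.9, -0.6]
width: 0.161
```

Request:
{"op": "jog_arm", "data": {"turn": [[0, 0, 0], [0, 0, 0], [0, 0, 0], [0, 0, 0], [0, 0, 0]], "slide": [[-21, 0, -25], [0, 0, 0], [0, 0, 0], [0, 0, 0], [0, 0, 0]], "grip": [0, 0, 0, 0, 0]}}

```text
time: 8.4
tool_pos: [0.5796, -0.047, 0.1866]
tcp_rot: [-0.255, 2.094, -2.094]
wrist_force: [0.5, 0.3, -2.2]
width: 0.156
```

```bash
python3 - <<'E'
from h import *
d=save('wrist','w7.png');np.savez('w7.npz',**{k:d[k] for k in ['img','depth','intrinsics','position','rotation']})
st();go([.588,-.0257,.15])
d=save('scene','scene7.png');np.savez('scene7.npz',**{k:d[k] for k in ['img','depth','intrinsics','position','rotation']})
zoom('scene7.png',220,180,300,240,'scene7z.png')
zoom('w7.png',164,140,364,290,'w7z.png')
E
```

```text
8.45 [ 0.5798 -0.047   0.1869] [[-0.971, -0.001, 0.239], [-0.239, -0.0, -0.971], [0.001, -1.0, -0.0]] [-1.04 -0.3  -0.66] 0.161
slide [-13.1  36.9 -18.7] n 0.867390590798213
scale 10.0
scale 4.0
```

View pics/w7z.png

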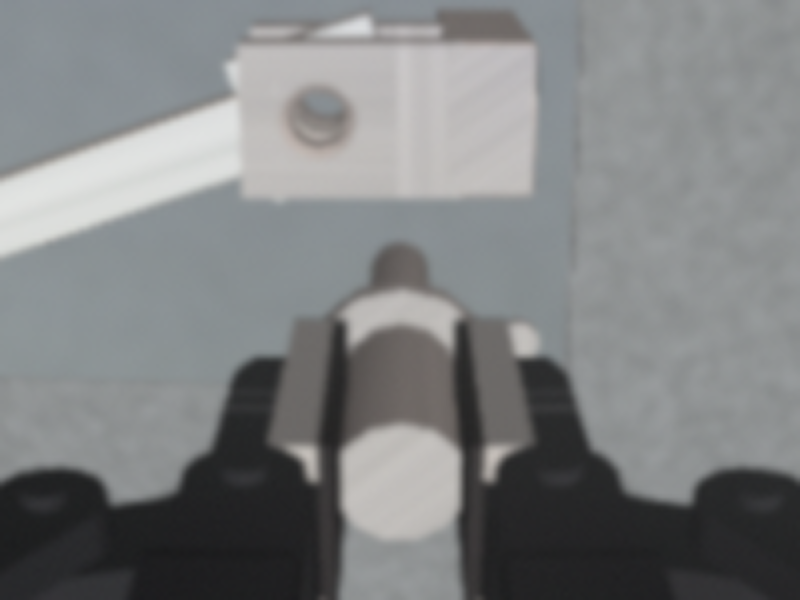

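View pics/scene7z.png

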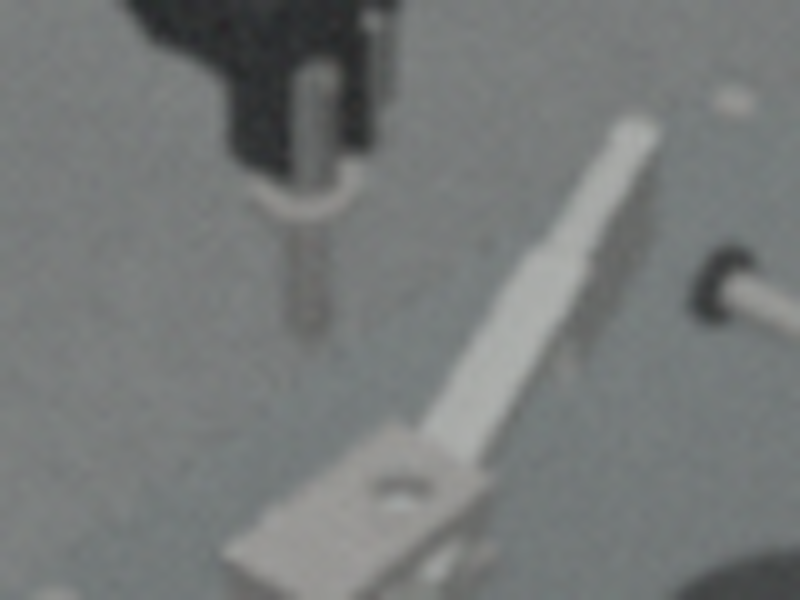

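```bash
python3 - <<'E'
from h import *
np.set_printoptions(precision=4,suppress=True)
d=dict(np.load('w7.npz')); s=bot.read_state();R0=R.from_rotvec(s['tcp_rot']);T=s['tool_pos']
f=lambda x,y,z:fz(d,(x+.5)/4-.5+164,(y+.5)/4-.5+140,z)
h=f(320,115,.064);print('hole',h)
t=f(401,482,T[2]+.0045);print('stemtop',t,R0.inv().apply(t-T)*1000)
fl=f(401,290,T[2]-.0255);print('flange far',R0.inv().apply(fl-T)*1000)
s7=dict(np.load('scene7.npz'));
g=lambda x,y,z:atz(s7,(x+.5)/10-.5+220,(y+.5)/10-.5+180,z)
print('scene hole',g(400,489,.064)[:2],'tip',g(306,340,T[2]-.0755)[:2],'stemtop',g(318,65,T[2]+.0045)[:2])
go([.588,-.0257,.15])
E
```

```text
hole [ 0.5884 -0.0257  0.064 ]
stemtop [ 0.5784 -0.046   0.1916] [ 1.3437 -4.4994 -1.3282]
flange far [-11.1171  25.4955  -1.3272]
scene hole [ 0.586  -0.0263] tip [ 0.5727 -0.0444] stemtop [ 0.5736 -0.0403]
slide [-12.9  37.1 -18.7] n 0.8700772103949749
```

Request:
{"op": "jog_arm", "data": {"turn": [[0, 0, 0], [0, 0, 0], [0, 0, 0], [0, 0, 0], [0, 0, 0]], "slide": [[-7.5, 5, -8.5], [-7.4, 15, -8.2], [0, 16, 0], [0, 0, 0], [0, 0, 0]], "grip": [0, 0, 0, 0, 0]}}

```text
time: 9.0
tool_pos: [0.5898, -0.0257, 0.1495]
tcp_rot: [-0.259, 2.094, -2.093]
wrist_force: [-0.0, 0.1, 0.1]
width: 0.159
```

```bash
python3 - <<'E'
from h import *
d=save('wrist','w8.png');np.savez('w8.npz',**{k:d[k] for k in ['img','depth','intrinsics','position','rotation']})
st()
d=save('scene','scene8.png');np.savez('scene8.npz',**{k:d[k] for k in ['img','depth','intrinsics','position','rotation']})
zoom('scene8.png',220,180,300,240,'scene8z.png')
zoom('w8.png',164,140,364,290,'w8z.png')
E
```

```text
9.05 [ 0.5905 -0.0259  0.1505] [[-0.971, -0.001, 0.241], [-0.241, -0.0, -0.971], [0.001, -1.0, -0.0]] [-0.43  0.01 -1.03] 0.162
scale 10.0
scale 4.0
```

View pics/w8z.png

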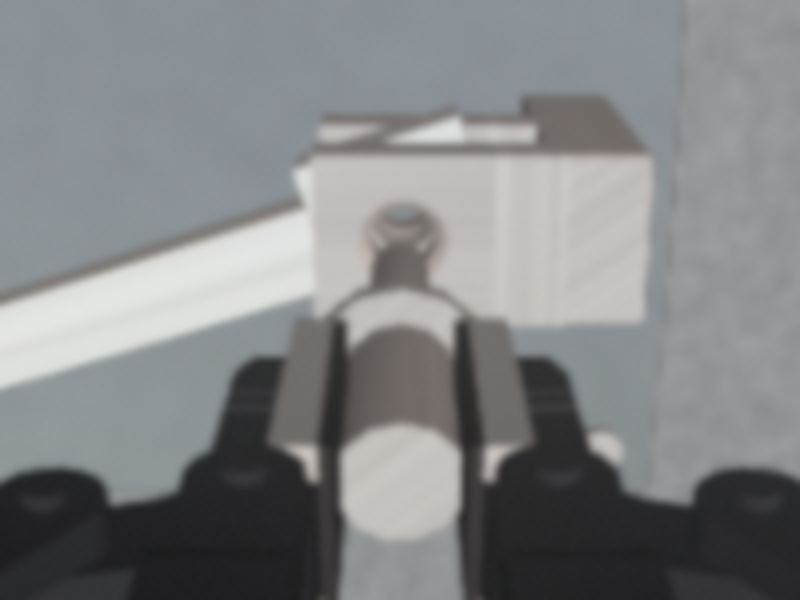

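View pics/scene8z.png

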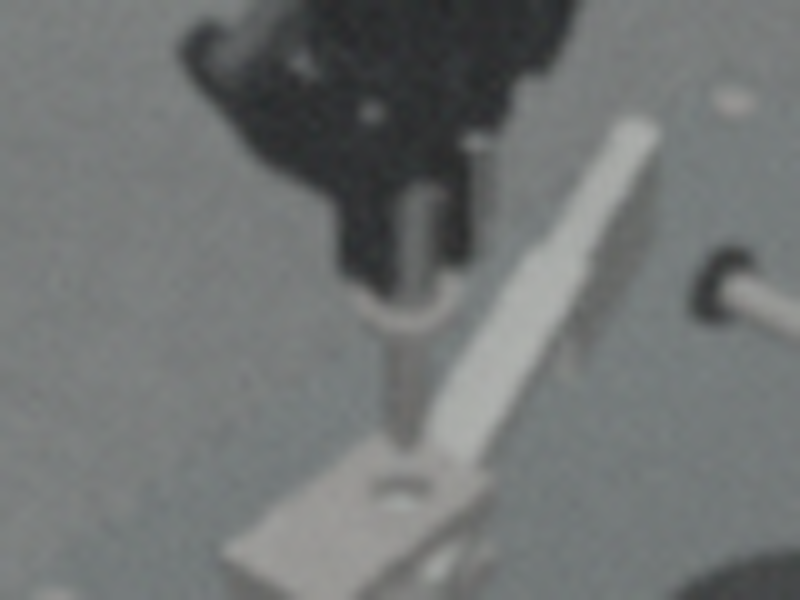

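```bash
python3 - <<'E'
from h import *
np.set_printoptions(precision=4,suppress=True)
d=dict(np.load('w8.npz')); s=bot.read_state();R0=R.from_rotvec(s['tcp_rot']);T=s['tool_pos'];st()
f=lambda x,y,z:fz(d,(x+.5)/4-.5+164,(y+.5)/4-.5+140,z)
h=f(406,232,.064);print('hole',h,R0.inv().apply(h-T)*1000)
t=f(401,482,T[2]+.0045);print('stemtop',t,R0.inv().apply(t-T)*1000)
s7=dict(np.load('scene8.npz'));
g=lambda x,y,z:atz(s7,(x+.5)/10-.5+220,(y+.5)/10-.5+180,z)
for dz in(-.002,0,.002):
  a=g(400,489,.064);b=g(403,452,T[2]-.0755+dz);c=g(420,185,T[2]+.0045+dz)
  print('scene hole',a[:2],'tip',b[:2],'stemtop',c[:2],'hole-tip tool',R0.inv().apply(a-b)*1000)
E
```

```text
9.1 [ 0.591  -0.026   0.1512] [[-0.971, -0.0, 0.241], [-0.241, -0.0, -0.971], [0.0, -1.0, 0.0]] [-0.72 -1.   -0.44] 0.163
hole [ 0.5891 -0.0256  0.064 ] [ 1.6662 87.2072 -0.9021]
stemtop [ 0.5892 -0.0246  0.1557] [ 1.3877 -4.5    -1.7926]
scene hole [ 0.586  -0.0263] tip [ 0.5842 -0.0241] stemtop [ 0.5834 -0.0186] hole-tip tool [-1.2712  9.7071  2.6034]
scene hole [ 0.586  -0.0263] tip [ 0.586  -0.0254] stemtop [ 0.5855 -0.0201] hole-tip tool [ 0.2069 11.7071  0.8933]
scene hole [ 0.586  -0.0263] tip [ 0.5879 -0.0267] stemtop [ 0.5876 -0.0217] hole-tip tool [ 1.685  13.7072 -0.8168]
```

Request:
{"op": "jog_arm", "data": {"turn": [[0, 0, 0], [0, 0, 0], [0, 0, 0], [0, 0, 0], [0, 0, 0]], "slide": [[0, 4, 0.8], [0, 4, 0], [0, 4, 0], [0, 4, 0], [0, 3, 0]], "grip": [0, 0, 0, 0, 0]}}

```text
time: 9.6
tool_pos: [0.5908, -0.0268, 0.1319]
tcp_rot: [-0.256, 2.093, -2.093]
wrist_force: [-0.3, -0.0, 0.5]
width: 0.163
```

Request:
{"op": "jog_arm", "data": {"turn": [[0, 0, 0], [0, 0, 0], [0, 0, 0]], "slide": [[0, 3, 0], [0, 3, 0], [0, 0, 0]], "grip": [0, 0, 0]}}

```text
time: 9.9
tool_pos: [0.5905, -0.0267, 0.1255]
tcp_rot: [-0.257, 2.093, -2.093]
wrist_force: [-1.3, 0.5, -2.2]
width: 0.159
```

```bash
python3 - <<'E'
from h import *
d=save('wrist','w9.png');st();print(bot.read_state()['torque'])
d=save('scene','scene9.png')
zoom('scene9.png',220,180,300,240,'scene9z.png')
zoom('w9.png',164,140,364,290,'w9z.png')
E
```

```text
9.95 [ 0.5906 -0.0267  0.1257] [[-0.971, -0.001, 0.24], [-0.24, 0.0, -0.971], [0.001, -1.0, -0.0]] [-1.06  0.94 -1.83] 0.166
[ 0.09571985  0.28225899 -0.0367534 ]
scale 10.0
scale 4.0
```

View pics/w9z.png

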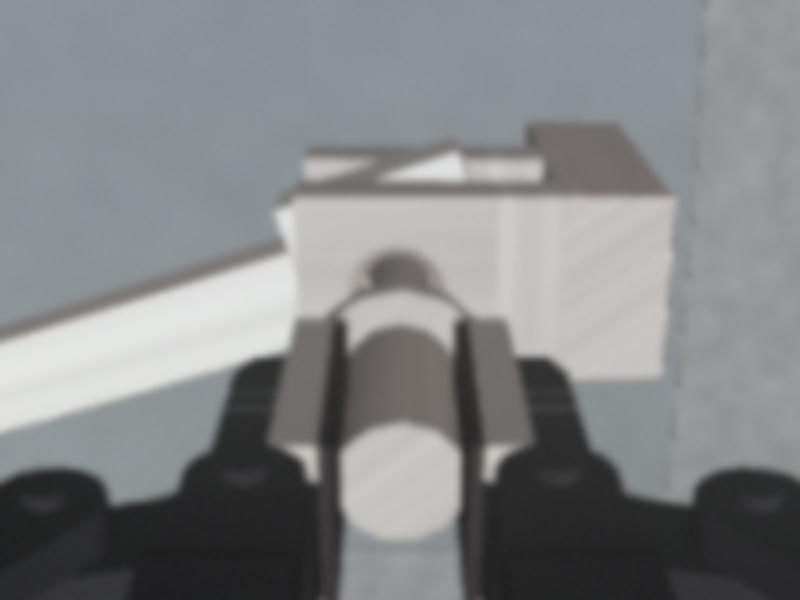

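View pics/scene9z.png

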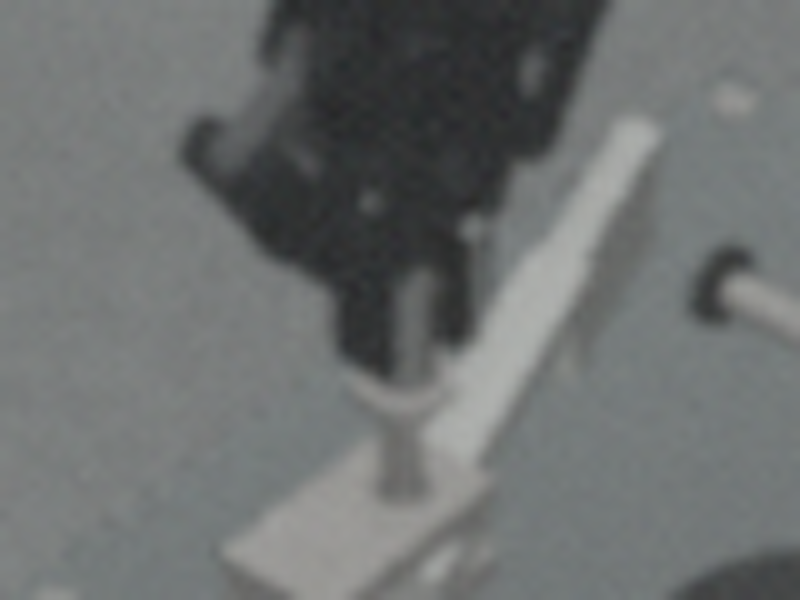

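Request:
{"op": "jog_arm", "data": {"turn": [[0, 0, 0], [0, 0, 0], [0, 0, 0], [0, 0, 0], [0, 0, 0]], "slide": [[0, 3, 0], [0, 3, 0], [0, 3, 0], [0, 2, 0], [0, 0, 0]], "grip": [0, 0, 0, 0, 0]}}

```text
time: 10.5
tool_pos: [0.5907, -0.0268, 0.1146]
tcp_rot: [-0.256, 2.093, -2.093]
wrist_force: [-2.6, 0.3, -1.8]
width: 0.159
```

Request:
{"op": "jog_arm", "data": {"turn": [[0, 0, 0], [0, 0, 0], [0, 0, 0], [0, 0, 0], [0, 0, 0]], "slide": [[0, 3, 0], [0, 3, 0], [0, 3, 0], [0, 2, 0], [0, 0, 0]], "grip": [0, 0, 0, 0, 0]}}

```text
time: 11.0
tool_pos: [0.5907, -0.0268, 0.1036]
tcp_rot: [-0.256, 2.093, -2.093]
wrist_force: [-3.1, 0.3, -2.3]
width: 0.165
```

Request:
{"op": "jog_arm", "data": {"turn": [[0, 0, 0], [0, 0, 0], [0, 0, 0], [0, 0, 0], [0, 0, 0]], "slide": [[0.6, 2, 0], [0, 2, 0], [0, 2, 0], [0, 2, 0], [0, 0, 0]], "grip": [0, 0, 0, 0, 0]}}

```text
time: 11.5
tool_pos: [0.5904, -0.0269, 0.0958]
tcp_rot: [-0.256, 2.093, -2.092]
wrist_force: [-3.1, 1.6, -1.7]
width: 0.162
```

Request:
{"op": "jog_arm", "data": {"turn": [[0, 0, 0], [0, 0, 0], [0, 0, 0]], "slide": [[0, 2, 0], [0, 1, 0], [0, 0, 0]], "grip": [0, 0, 0]}}

```text
time: 11.8
tool_pos: [0.5904, -0.0269, 0.0936]
tcp_rot: [-0.256, 2.093, -2.092]
wrist_force: [-4.9, 0.9, 3.1]
width: 0.162
```

```bash
python3 - <<'E'
from h import *
d=save('wrist','w10.png');st();print(bot.read_state()['torque'])
d=save('scene','scene10.png')
zoom('scene10.png',220,180,300,240,'scene10z.png')
zoom('w10.png',164,140,364,290,'w10z.png')
E
```

```text
11.85 [ 0.5904 -0.0269  0.0936] [[-0.971, -0.0, 0.24], [-0.24, 0.0, -0.971], [0.0, -1.0, -0.0]] [-6.51  1.6   3.69] 0.16
[0.31942593 1.00366416 0.00587886]
scale 10.0
scale 4.0
```

View pics/w10z.png

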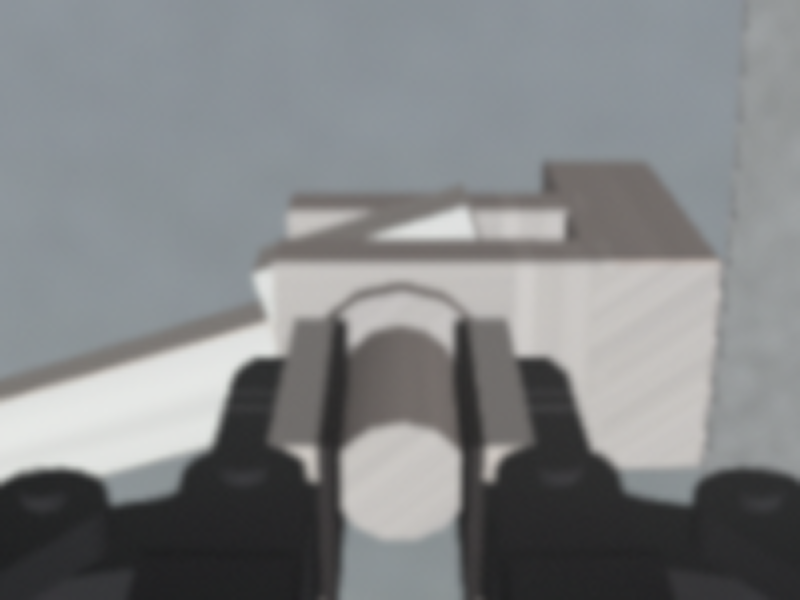

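View pics/scene10z.png

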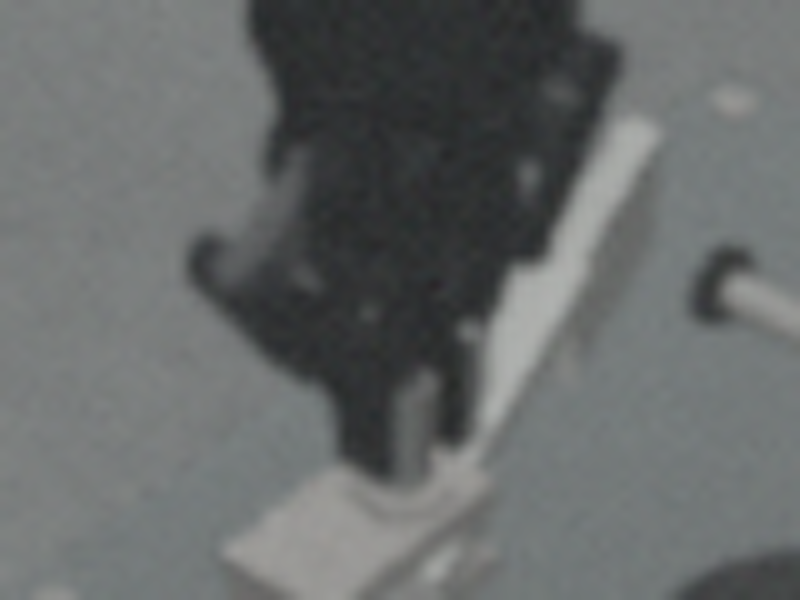

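Request:
{"op": "jog_arm", "data": {"turn": [[0, 0, 0], [0, 0, 0], [0, 0, 0]], "slide": [[0.6, 1.5, 0], [0, 1.5, 0], [0, 0, 0]], "grip": [0, 0, 0]}}

```text
time: 12.2
tool_pos: [0.5905, -0.0269, 0.0935]
tcp_rot: [-0.254, 2.092, -2.092]
wrist_force: [-10.2, 2.8, 19.3]
width: 0.159
```

Request:
{"op": "jog_arm", "data": {"turn": [[0, 0, 0], [0, 0, 0], [0, 0, 0], [0, 0, 0], [0, 0, 0]], "slide": [[0, -2.5, 0], [0, 0, 0], [0, 0, 0], [0, 0, 0], [0, 0, 0]], "grip": [0, 55, 55, 55, 55]}}

```text
time: 12.7
tool_pos: [0.5905, -0.0273, 0.0927]
tcp_rot: [-0.254, 2.092, -2.092]
wrist_force: [-0.1, 0.4, -0.3]
width: 0.547
```

```bash
python3 - <<'E'
from h import *
d=save('wrist','w11.png');st()
zoom('w11.png',164,140,364,290,'w11z.png')
E
```

```text
12.75 [ 0.5904 -0.0272  0.0927] [[-0.971, 0.001, 0.24], [-0.24, -0.0, -0.971], [-0.001, -1.0, 0.0]] [ 0.04  0.07 -0.28] 0.548
scale 4.0
```

View pics/w11z.png

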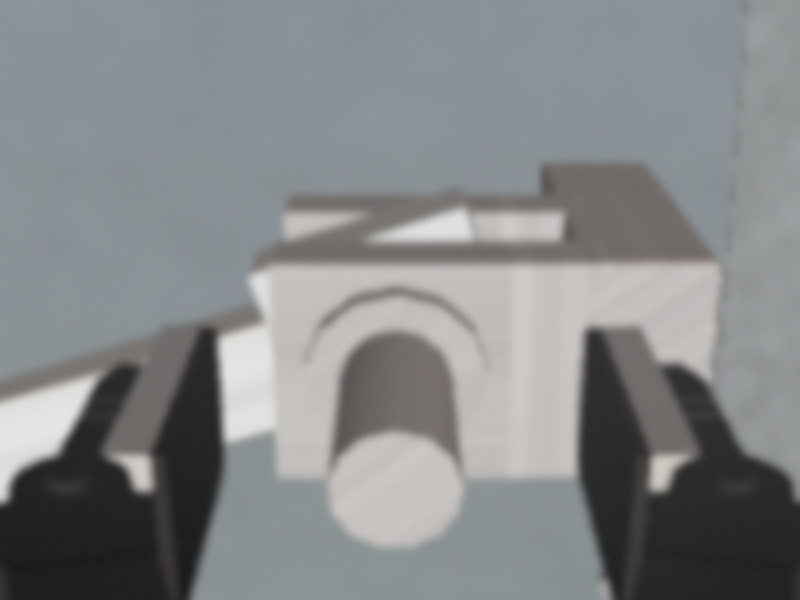

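Request:
{"op": "jog_arm", "data": {"turn": [[0, 0, 0], [0, 0, 0], [0, 0, 0], [0, 0, 0]], "slide": [[0, -20, 0], [0, -30, 0], [0, -20, 0], [0, 0, 0]], "grip": [55, 55, 55, 0]}}

```text
time: 13.15
tool_pos: [0.5929, -0.0274, 0.1667]
tcp_rot: [-0.247, 2.087, -2.091]
wrist_force: [0.3, -0.4, -0.2]
width: 0.397
```

```bash
python3 - <<'E'
from h import *
st();go([.474,.0896,.16],Rdown(.241-np.pi))
d=save('wrist','w12.png');np.savez('w12.npz',**{k:d[k] for k in ['img','depth','intrinsics','position','rotation']})
E
```

```text
13.15 [ 0.5929 -0.0274  0.1667] [[-0.971, 0.008, 0.24], [-0.24, -0.001, -0.971], [-0.007, -1.0, 0.003]] [ 0.33 -0.44 -0.16] 0.397
slide [  87.3    5.7 -142.1] n 3.3383296880261883
turn [-0.003  0.002 -0.007]
```

View pics/w12.png

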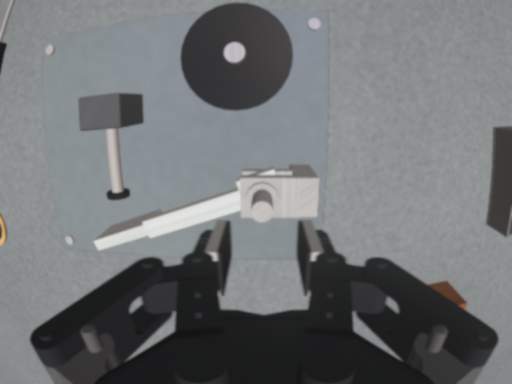

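Request:
{"op": "jog_arm", "data": {"turn": [[0, 0, 0], [0, 0, 0], [0, 0, 0], [0, 0, 0], [0, 0, 0]], "slide": [[20, 0, -28], [20, 0, -28], [20, 0, -28], [20, 0, -28], [10, 0, -30]], "grip": [0, 0, 0, 0, 0]}}

```text
time: 13.7
tool_pos: [0.4654, 0.0893, 0.1606]
tcp_rot: [-0.259, 2.094, -2.095]
wrist_force: [1.0, 0.5, 0.7]
width: 0.001
```

Request:
{"op": "jog_arm", "data": {"turn": [[0, 0, 0], [0, 0, 0]], "slide": [[0, 0, 0], [0, 0, 0]], "grip": [0, 0]}}

```text
time: 13.9
tool_pos: [0.4676, 0.0893, 0.1616]
tcp_rot: [-0.259, 2.092, -2.093]
wrist_force: [-0.2, 0.3, 1.1]
width: -0.0
```

```bash
python3 - <<'E'
from h import *
np.set_printoptions(precision=4,suppress=True)
st();go([.474,.0896,.05],Rdown(.241-np.pi))
d=save('wrist','w13.png');np.savez('w13.npz',**{k:d[k] for k in ['img','depth','intrinsics','position','rotation']})
for r in nets.search_frame('blade',d)[:2]: print(r['conf'],w(d,r['xyz']))
E
```

```text
13.9 [0.4676 0.0893 0.1616] [[-0.97, -0.001, 0.242], [-0.242, -0.001, -0.97], [0.002, -1.0, 0.0]] [-0.25  0.3   1.06] -0.0
slide [ -6.5 111.6   1.2] n 2.2355578743805427
turn [-0.     0.004  0.002]
0.9 [ 0.2035 -0.3207  0.0229]
0.61 [0.5377 0.0533 0.0486]
```

View pics/w13.png

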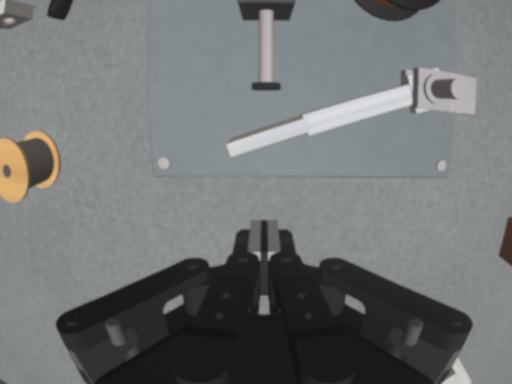

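Request:
{"op": "jog_arm", "data": {"turn": [[0, 0, 0], [0, 0, 0], [0, 0, 0], [0, 0, 0], [0, 0, 0]], "slide": [[0, 35, 0], [0, 40, 0], [0, 30, 0], [0, 9, 0], [0, 0, 0]], "grip": [0, 0, 0, 0, 0]}}

```text
time: 14.5
tool_pos: [0.4675, 0.0883, 0.0472]
tcp_rot: [-0.259, 2.095, -2.095]
wrist_force: [0.2, -0.8, -0.1]
width: -0.003
```

```bash
python3 - <<'E'
from h import *
st();go([.538,.1054,.047],Rdown(.241-np.pi))
d=save('wrist','w14.png')
E
```

```text
14.5 [0.4675 0.0883 0.0472] [[-0.971, -0.004, 0.239], [-0.239, -0.001, -0.971], [0.004, -1.0, -0.0]] [ 0.23 -0.75 -0.08] -0.003
slide [-72.6  -0.1   0.2] n 1.4511060939322593
turn [0.    0.001 0.004]
```

View pics/w14.png

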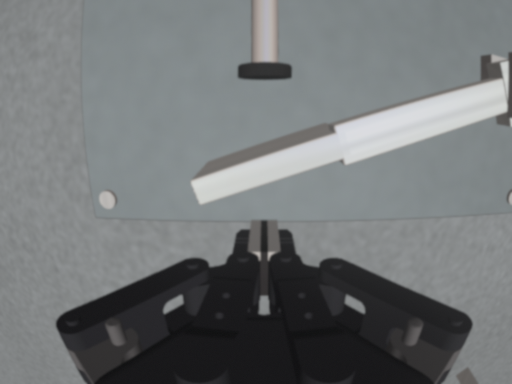

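Request:
{"op": "jog_arm", "data": {"turn": [[0, 0, 0], [0, 0, 0], [0, 0, 0], [0, 0, 0], [0, 0, 0]], "slide": [[-5, 0, 0], [-5, 0, 0], [-5, 0, 0], [-5, 0, 0], [-5, 0, 0]], "grip": [0, 0, 0, 0, 0]}}

```text
time: 15.05
tool_pos: [0.4928, 0.0953, 0.0491]
tcp_rot: [-0.256, 2.093, -2.093]
wrist_force: [-2.4, -0.4, 0.5]
width: -0.001
```

Request:
{"op": "jog_arm", "data": {"turn": [[0, 0, 0], [0, 0, 0], [0, 0, 0], [0, 0, 0], [0, 0, 0]], "slide": [[-5, 0, 0], [-5, 0, 0], [-5, 0, 0], [-5, 0, 0], [-5, 0, 0]], "grip": [0, 0, 0, 0, 0]}}

```text
time: 15.55
tool_pos: [0.5173, 0.1013, 0.0486]
tcp_rot: [-0.255, 2.093, -2.092]
wrist_force: [-0.7, 1.0, -0.3]
width: 0.001
```

Request:
{"op": "jog_arm", "data": {"turn": [[0, 0, 0], [0, 0, 0], [0, 0, 0]], "slide": [[-3, 0, 0], [0, 0, 0], [0, 0, 0]], "grip": [0, 0, 0]}}

```text
time: 15.85
tool_pos: [0.5201, 0.1018, 0.0488]
tcp_rot: [-0.255, 2.092, -2.092]
wrist_force: [-1.3, -0.4, -0.1]
width: -0.002
```

```bash
python3 - <<'E'
from h import *
st();go([.538,.1054,.047],Rdown(.241-np.pi))
d=save('wrist','w15.png')
E
```

```text
15.85 [0.5201 0.1018 0.0488] [[-0.971, 0.0, 0.241], [-0.241, -0.0, -0.971], [-0.0, -1.0, 0.0]] [-1.33 -0.43 -0.09] -0.002
slide [-18.2   1.8   0.8] n 0.36646663090037995
turn [-0.     0.002 -0.   ]
```

View pics/w15.png

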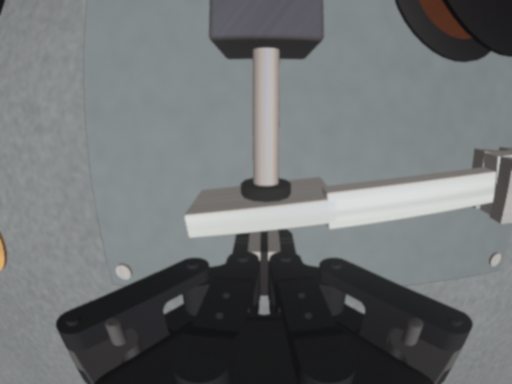

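Request:
{"op": "jog_arm", "data": {"turn": [[0, 0, 0], [0, 0, 0], [0, 0, 0], [0, 0, 0]], "slide": [[-3, 0, 0], [-3, 0, 0], [0, 0, 0], [0, 0, 0]], "grip": [0, 0, 0, 0]}}

```text
time: 16.3
tool_pos: [0.5251, 0.1034, 0.0485]
tcp_rot: [-0.257, 2.093, -2.093]
wrist_force: [-4.2, 0.5, 2.5]
width: 0.003
```

Request:
{"op": "jog_arm", "data": {"turn": [[0, 0, 0], [0, 0, 0], [0, 0, 0], [0, 0, 0]], "slide": [[-3, 0, 0], [-2, 0, 0], [0, 0, 0], [0, 0, 0]], "grip": [0, 0, 0, 0]}}

```text
time: 16.7
tool_pos: [0.5289, 0.1046, 0.0484]
tcp_rot: [-0.259, 2.094, -2.094]
wrist_force: [-7.1, 0.9, 4.7]
width: -0.001
```

```bash
python3 - <<'E'
from h import *
for i in range(4):
    d=save('wrist','w16.png');s=bot.read_state();print(s['tool_pos'],s['wrist_force'], -s['wrist_force'][:2]@[.971,.239])
go([.538,.1054,.047])
E
```

```text
[0.52891015 0.10456891 0.04834872] [-7.00135707  0.89960582  3.28016147] 6.583311922193601
[0.52886404 0.10459324 0.04832226] [-6.61646135  0.01798917  3.81978124] 6.420284561991067
[0.52888071 0.10460835 0.04831784] [-6.78422042  0.42355315  3.43541704] 6.486248828211233
[0.52888954 0.10460123 0.04834637] [-6.94810406  1.25874096  3.31423903] 6.445769957831734
slide [-9.   1.3  1.4] n 0.1848796217412956
```

View pics/w16.png

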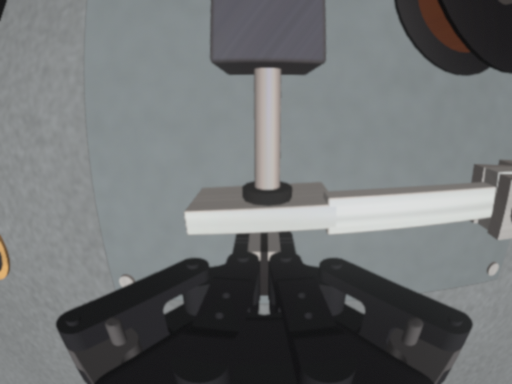

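Request:
{"op": "jog_arm", "data": {"turn": [[0, 0, 0], [0, 0, 0], [0, 0, 0], [0, 0, 0], [0, 0, 0]], "slide": [[-2, 0, 0], [-2, 0, 0], [-2.5, 0, 0], [0, 0, 0], [0, 0, 0]], "grip": [0, 0, 0, 0, 0]}}

```text
time: 17.4
tool_pos: [0.5337, 0.1062, 0.048]
tcp_rot: [-0.263, 2.096, -2.095]
wrist_force: [-11.0, 2.0, 6.4]
width: 0.001
```

```bash
python3 - <<'E'
from h import *
for i in range(4):
    d=save('wrist','w17.png');s=bot.read_state();print(s['tool_pos'],s['wrist_force'], -s['wrist_force'][:2]@[.971,.239])
np.savez('w17.npz',**{k:d[k] for k in ['img','depth','intrinsics','position','rotation']})
go([.538,.1054,.047])
E
```

```text
[0.53368359 0.10613328 0.04801203] [-9.96285826  1.65990961  5.3848305 ] 9.277216972805075
[0.53368903 0.10614579 0.04802759] [-10.47906606   2.47338829   6.04063223] 9.584033345991566
[0.53367192 0.10614979 0.04803178] [-11.23486555   1.59298696   6.03486063] 10.528330561742521
[0.5336698  0.10616493 0.04800409] [-10.33800755   0.35656247   6.17092741] 9.95298689538097
slide [-4.   1.   1.8] n 0.09020848752920306
```

View pics/w17.png

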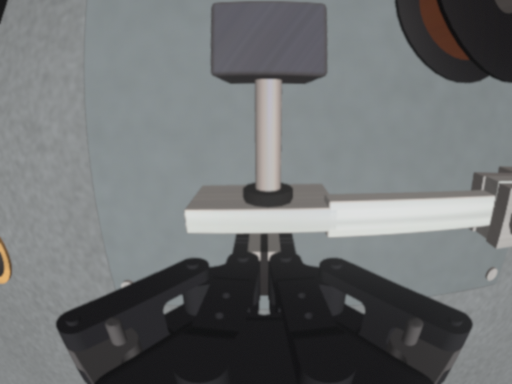

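```bash
python3 - <<'E'
from h import *
np.set_printoptions(precision=4,suppress=True)
zoom('w17.png',160,160,512,300,'w17z.png')
zoom('w17.png',170,170,350,250,'w17y.png')
for n in ['scene','top']:
    d=save(n,n+'17.png');np.savez(n+'17.npz',**{k:d[k] for k in ['img','depth','intrinsics','position','rotation']})
zoom('top17.png',185,110,310,215,'top17z.png'); zoom('scene17.png',210,170,370,290,'scene17z.png')
s=bot.read_state();print(-s['wrist_force'][:2]@[.971,.239])
E
```

```text
scale 2.272727272727273
scale 4.444444444444445
scale 5.714285714285714
scale 5.0
10.932367641684074
```

View pics/w17z.png

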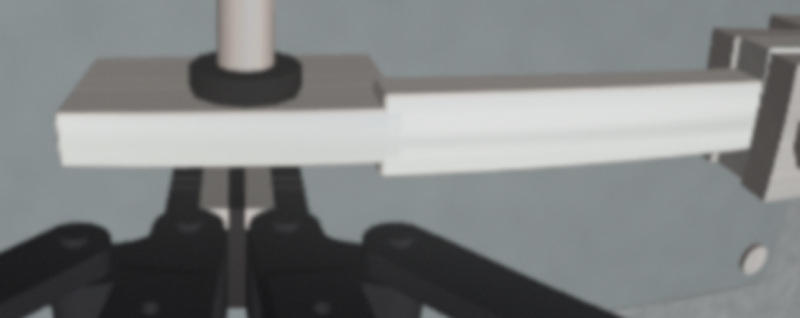

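View pics/w17y.png

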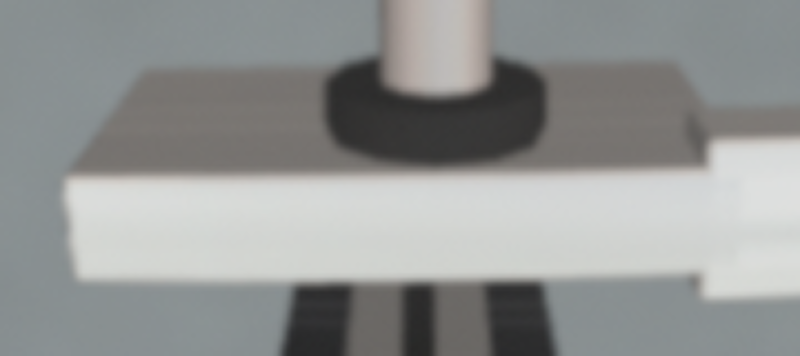

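View pics/top17z.png

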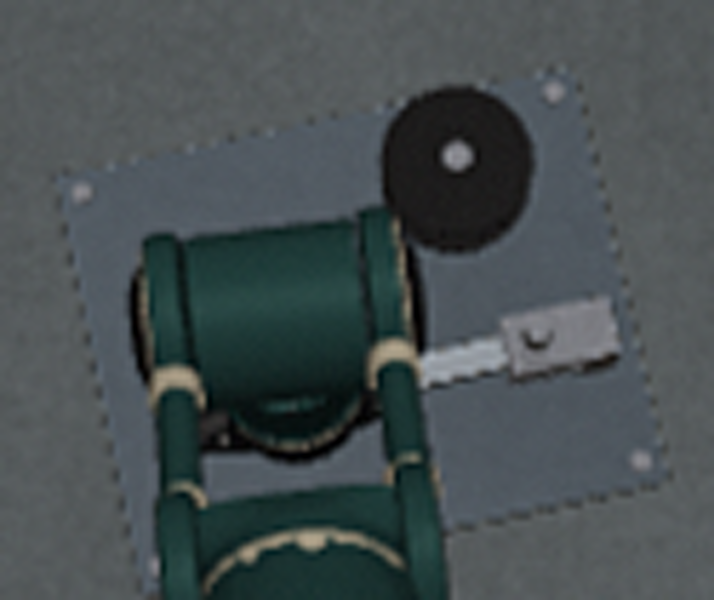

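View pics/scene17z.png

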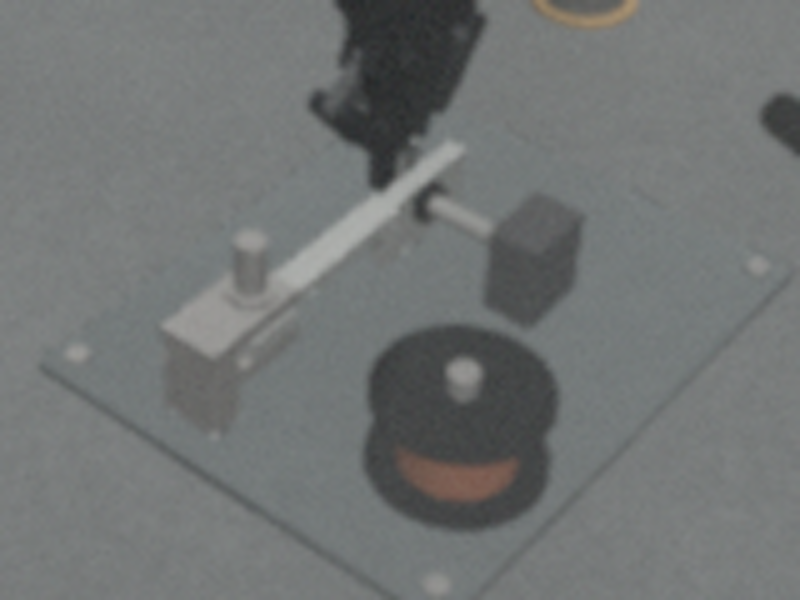

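```bash
python3 - <<'E'
from h import *
np.set_printoptions(precision=4,suppress=True)
d=dict(np.load('w17.npz'))
f=lambda x,y,z:fz(d,(x+.5)/4.444-.5+170,(y+.5)/4.444-.5+170,z)
def ang(a,b): v=a-b;return np.arctan2(-v[0],v[1]),np.linalg.norm(v)
a,b=f(65,177,.052),f(706,168,.052);print(ang(a,b))
a2,b2=f(145,68,.052),f(676,63,.052);print(ang(a2,b2))
Rb=np.array([[.971,-.239],[.239,.971]])
fork=np.array([.588,-.0262])
for p in(a,b,a2,b2): print((Rb.T@(p[:2]-fork))*1000)
# plunger rod: housing front to pad: from pixels of w17z
s=bot.read_state();print(s['time'],(Rb.T@(s['tool_pos'][:2]-fork))*1000)
d=eyes.read_camera('wrist');s=bot.read_state();print(-s['wrist_force'][:2]@[.971,.239],s['wrist_force'])
# stop body/pad via first & now scene depth
E
```

```text
(np.float64(0.2600897089637345), np.float64(0.0641517484857113))
(np.float64(0.253247617958848), np.float64(0.051380855481910716))
[  2.5415 178.376 ]
[  3.7442 114.2367]
[ 13.9871 169.3439]
[ 14.5989 117.9676]
17.7 [-21.1085 141.5209]
9.838492793808058 [-10.4434   1.2636   5.6526]
```

Request:
{"op": "jog_arm", "data": {"turn": [[0, 0, 0], [0, 0, 0], [0, 0, 0], [0, 0, 0]], "slide": [[0, -1.5, 0], [0, -1.5, 0], [0, 0, 0], [0, 0, 0]], "grip": [0, 0, 0, 0]}}

```text
time: 18.15
tool_pos: [0.5329, 0.1056, 0.0494]
tcp_rot: [-0.264, 2.096, -2.096]
wrist_force: [-7.5, -0.6, -3.5]
width: 0.002
```

```bash
cat >> h.py <<'E'
def chk(n):
    F=[]
    for i in range(4):
        d=save('wrist',n+'.png');s=bot.read_state();F.append(s['wrist_force'])
    F=np.mean(F,0);Rb=np.array([[.971,-.239],[.239,.971]])
    print('t',s['time'],'F',F.round(2),'push',-F[:2]@[.971,.239],'uv',(Rb.T@(s['tool_pos'][:2]-[.588,-.0262])*1000).round(2),'z',s['tool_pos'][2])
    np.savez(n+'.npz',**{k:d[k] for k in ['img','depth','intrinsics','position','rotation']})
E
python3 -c "
from h import *
chk('w18')"
```

```text
t 18.35 F [-7.02 -0.58 -3.18] push 6.959231724366211 uv [-21.98 141.12] z 0.049375703653012436
```

Request:
{"op": "jog_arm", "data": {"turn": [[0, 0, 0], [0, 0, 0], [0, 0, 0], [0, 0, 0]], "slide": [[-1.5, 0.5, 0], [-1.5, 0.4, 0], [0, 0, 0], [0, 0, 0]], "grip": [0, 0, 0, 0]}}

```text
time: 18.75
tool_pos: [0.5358, 0.1065, 0.0491]
tcp_rot: [-0.265, 2.096, -2.096]
wrist_force: [-10.3, 0.3, 1.6]
width: -0.005
```

```bash
python3 -c "
from h import *
chk('w19')
zoom('w19.png',170,40,350,175,'a1.png')
zoom('w19.png',170,150,350,250,'a2.png')
zoom('w13.png',220,0,310,100,'a3.png')
zoom('w15.png',170,30,350,200,'a4.png')
"
```

```text
t 18.95 F [-9.78 -0.14  1.43] push 9.533532370546268 uv [-19.  141.3] z 0.04910677254334284
scale 4.444444444444445
scale 4.444444444444445
scale 6.0
scale 3.5294117647058822
```

View pics/a1.png

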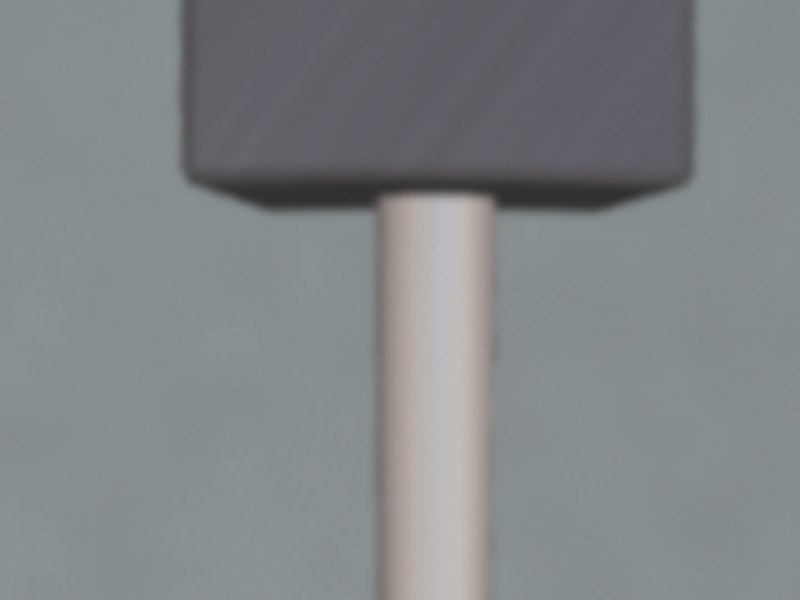

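View pics/a2.png

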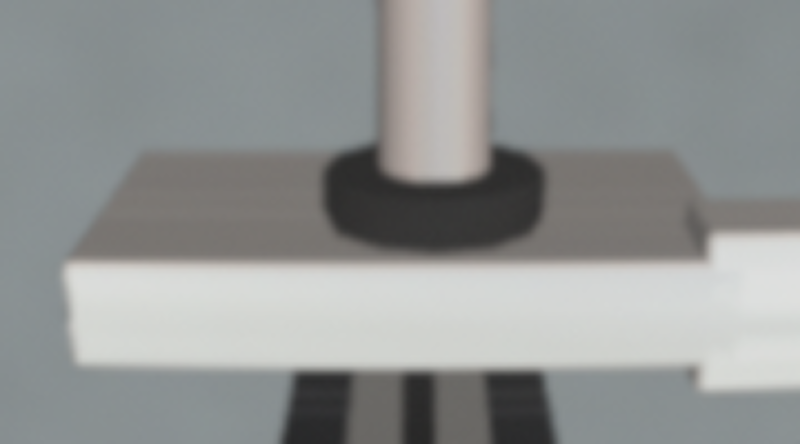

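View pics/a3.png

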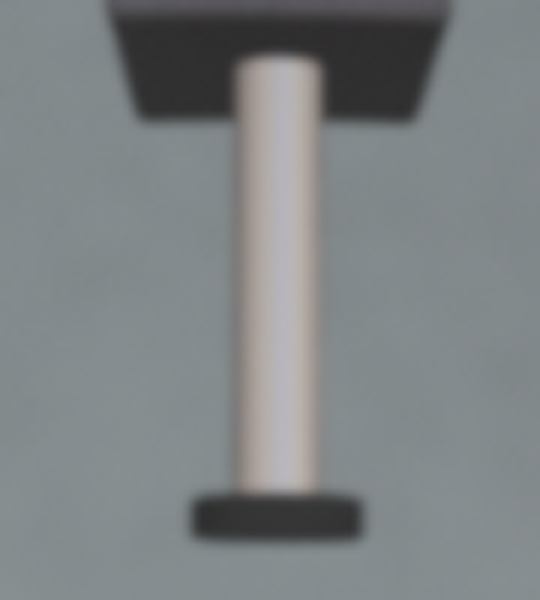

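View pics/a4.png

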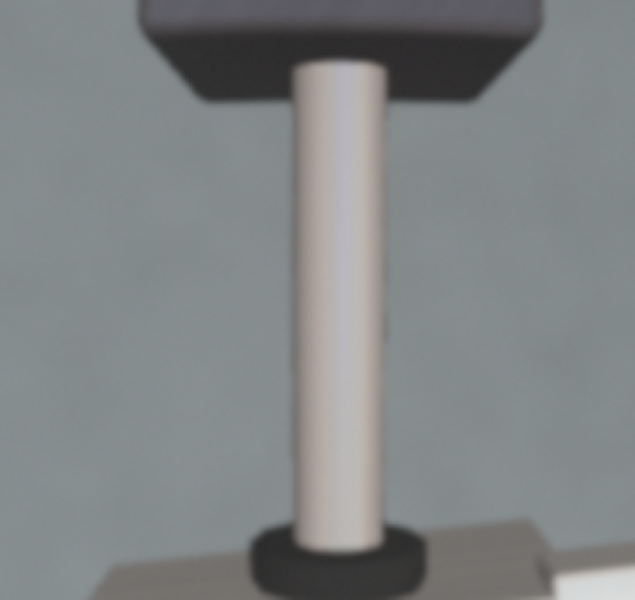

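```bash
python3 - <<'E'
from h import *
np.set_printoptions(precision=4,suppress=True)
Rb=np.array([[.971,-.239],[.239,.971]]);F=np.array([.588,-.0262])
u=lambda p:Rb.T@(p[:2]-F)*1000
A=dict(np.load('w13.npz'));B=dict(np.load('w19.npz'))
pB=lambda x,y,oy,z:fz(B,(x+.5)/4.444-.5+170,(y+.5)/4.444-.5+oy,z)
pA=lambda x,y,z:fz(A,(x+.5)/6-.5+220,(y+.5)/6-.5,z)
for z in(.042,.043,.044):
    r0=u(pA(279,57,z));e0=u(pA(279,492,z)); r1=u(pB(435,195,40,z));e1=u(pB(435,180,150,z))
    print(z,'free',r0,e0,'now',r1,e1,'plunger',(r0-e0)[0]-(r1-e1)[0])
w_=u(pA(235,300,.038)),u(pA(322,300,.038));print('rod width',w_[0][1]-w_[1][1])
a,b=pB(65,262,150,.052),pB(706,262,150,.052);v=a-b;print('front edge angle',np.arctan2(-v[0],v[1]),u(a),u(b))
a,b=pB(145,150,150,.010),pB(676,150,150,.010);v=a-b;print('low edge',np.arctan2(-v[0],v[1]),np.linalg.norm(v),u(a),u(b))
a,b=pB(75,365,150,.052),pB(695,366,150,.052);v=a-b;print('rear edge',np.arctan2(-v[0],v[1]),u(a),u(b))
# housing yaw: top edge
a,b=pB(185,178,40,.064),pB(690,178,40,.064);v=a-b;print('housing yaw',np.arctan2(-v[0],v[1]),np.linalg.norm(v))
a,b=pB(265,210,40,.010),pB(603,210,40,.010);v=a-b;print('housing low yaw',np.arctan2(-v[0],v[1]),np.linalg.norm(v))
E
```

```text
0.042 free [ 59.7219 140.8116] [ -2.5937 140.6088] now [ 59.0548 141.1307] [ 10.407  140.9374] plunger 13.667914263266006
0.043 free [ 59.3989 140.8186] [ -2.6624 140.6166] now [ 58.9993 141.1419] [ 10.7199 140.9502] plunger 13.781928167294886
0.044 free [ 59.0759 140.8257] [ -2.7311 140.6245] now [ 58.9437 141.1532] [ 11.0327 140.9629] plunger 13.895942071323802
rod width 11.92274935544009
front edge angle 0.24498940723643373 [  4.6785 178.4655] [  4.9146 113.7767]
low edge 0.24337319797060092 0.06956303737429641 [  4.3867 178.5482] [  4.5281 108.9866]
rear edge 0.2448625575887978 [ -6.8618 178.4767] [ -6.6348 114.0208]
housing yaw 0.246450907672748 0.04180656212091702
housing low yaw 0.24562900107731675 0.041491866356309526
```

Request:
{"op": "jog_arm", "data": {"turn": [[0, 0, 0], [0, 0, 0], [0, 0, 0], [0, 0, 0], [0, 0, 0]], "slide": [[0, 0, 0], [0, 0, 0], [0, 0, 0], [0, 0, 0], [0, 0, 0]], "grip": [0, 0, 0, 0, 0]}}

```text
time: 19.45
tool_pos: [0.5358, 0.1065, 0.0491]
tcp_rot: [-0.264, 2.096, -2.096]
wrist_force: [-9.9, 0.0, 0.4]
width: -0.001
```

```bash
python3 -c "
from h import *
chk('w20'); save('scene','scene20.png')"
```

```text
t 19.65 F [-9.72  0.05  1.57] push 9.430025944359093 uv [-19.01 141.34] z 0.04909705331011221
```

View pics/scene20.png

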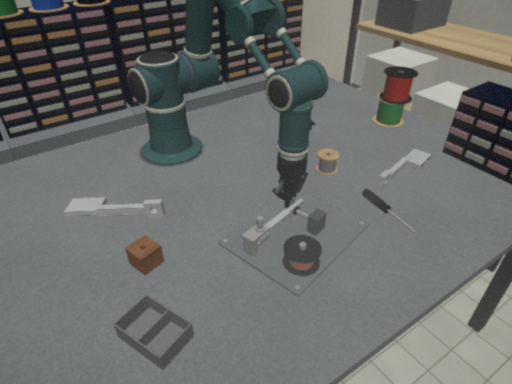

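Everything is steady: the pin is home at about (261,222), the arm is pressed on the pad at about (296,210), and the other things have not moved.

```bash
python3 -c "
from h import *
print(bot.finish_job())"
```

```text
the job is handed in; nothing more can be done
None
```

The job is done and handed in at about 19.7 s, with the shut fingers still pressing the guide arm against the pad.

- **Pin:** I took it from the holder and lowered it through the fork and the eye until the flange sat on the upper lug. It took 19 N of push without moving further. After release, and again in the last pictures, it stood upright and home.
- **Press:** A held check gave a steady push of about 9.4 N. The camera put the plunger at about 13.8 mm of its 28 mm travel. The blade was parallel to the stop housing (0.245 against 0.246 rad).
- **A reading that disagreed:** My first reading of 10 N had the pad in only about 10 to 11 mm. The fingers were also pressing down on the blade, and I took the extra force to be friction, so I eased that off and pushed on to the geometric mid-point.
- **Other things:** The spool, screwdriver, drawer and look-alike arms were where they started in the last picture. No check failed.

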